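# Lock the spindle bearing adjustment with its jam nut

### The job

The bearing play on this spindle has been set, so lock it: put the wide spanner on the lower adjusting nut, flat on the flange, so that its handle bears against a cap screw and keeps that nut from turning, and with the narrow spanner tighten the locknut above it clockwise until it goes no further. Then take both spanners off and lay them flat on the bench clear of the housing, without knocking into the other things lying about.

Things in the scene. Friction and masses are not known exactly. Their poses are not given: they have to be found in the camera images.
- housing: Grey cast spindle bearing housing, immovable. Origin on the spindle axis at bench height, z up. A ribbed barrel carries a round flange 184 mm across and 13 mm thick, whose flat top is 46 mm above the bench. A threaded spindle 17 mm thick stands in its middle up to 77 mm above the bench, with the adjusting nut on the flange and the locknut on top of that.
- spindle (a point): Spindle axis at flange-top height, 46 mm above the bench; axes as the housing's. Six round cap-screw heads (13 mm across, 8 mm tall) stand on the flange at 80 mm from the axis; seen from above each lies 12.2 degrees clockwise of the housing's directions 0, 60, ... 300 degrees (counted counter-clockwise from x).
- adjusting_nut_mid (a point): Centre of the adjusting nut: lower hexagon, 34 mm across flats, 0.5 to 9.5 mm above the flange. x points to a corner: an open spanner fits with its handle along x or any multiple of 60 degrees from it, and then its handle, flat on the flange, has 2 to 7 mm free to the cap screw on its clockwise side.
- adjusting_nut (a joint): Turn of the adjusting nut in rad from its set position, growing clockwise seen from above; it starts within 0.05 of 0. It turns easily (0.06 N m), much more easily than the locknut turns on it, so unless it is held it goes round with the locknut.
- locknut_mid (a point): Centre of the locknut: upper hexagon, 28 mm across flats, 11 to 21 mm above the flange. x points to a corner: an open spanner fits with its handle along x or any multiple of 60 degrees from it.
- locknut (a joint): Turn of the locknut relative to the adjusting nut in rad, growing clockwise seen from above: 0 to 0.2 finger-tight as found, 0.95 fully tight, where it stops dead. Turning it takes 0.2 N m at first and 0.28 N m at the end; it stays where it is left.
- wide_spanner: Longer thin flat steel open-ended spanner with the wide jaw (gap 35.5 mm, fits the adjusting nut). 172 mm long, 6 mm thick, head 56 mm wide, handle 16 mm wide with a small hole at its end. Origin on its underside and long axis, 68 mm behind the jaw centre; x runs to the open jaw, z up. Jaw tips 16 mm ahead of, straight handle 41 to 156 mm behind the jaw centre. 0.1 kg.
- wide_spanner_jaw (a point): Jaw centre of the wide spanner, at mid thickness: lies on the nut's axis when the spanner is on the nut. Axes as the spanner's.
- narrow_spanner: Shorter thin flat steel open-ended spanner with the narrow jaw (gap 29.5 mm, fits the locknut). 157 mm long, 6 mm thick, head 50 mm wide, handle 16 mm wide with a small hole at its end. Origin on its underside and long axis, 68 mm behind the jaw centre; x runs to the open jaw, z up. Jaw tips 13 mm ahead of, straight handle 38 to 144 mm behind the jaw centre. 0.08 kg.
- narrow_spanner_jaw (a point): Jaw centre of the narrow spanner, at mid thickness: lies on the nut's axis when the spanner is on the nut. Axes as the spanner's.
- toggle_clamp: White V-block jig with a red-levered toggle clamp, fixed to the bench and not part of the job: base 160 x 96 mm (117 mm towards -x, 43 mm towards +x of the origin), Vs 38 mm tall, lever up to 95 mm tall reaching 117 mm towards +x. Origin at bench height.
- bench_vice: Blue bench vice, fixed and not part of the job: 174 x 114 mm, 120 mm tall, jaws across y. Origin under its middle.
- bit_case: Black bit case with red inlay, fixed, its lid standing open at its far side, up to 125 mm tall; not part of the job. 101 x 150 mm, origin under its middle.
- small_carton: small printed cardboard parts box standing on its end, 55 x 35 x 66 mm tall; origin under its centre. A loose bystander.
- chuck: grey keyless drill chuck standing on its back, 43 mm across, 51 mm tall; origin under its centre. A loose bystander.
- gear: steel spur gear with hub lying flat, 34 mm across, 17 mm tall; origin under its centre. A loose bystander.
- pinion: small steel pinion, 25 mm across, 20 mm tall; origin under its centre. A loose bystander.
- trigger_switch: black and red trigger switch out of a drill, 39 x 46 x 26 mm; origin under its centre. A loose bystander.

How it is judged (in metres and radians):
On the way, in this order (a step that is already met when the one before it is completed fails the run):
1. the wide spanner is on the adjusting nut, flat on the flange (horizontal distance between wide_spanner_jaw and spindle below 0.006 m and z of wide_spanner_jaw in the frame of spindle between 0 and 0.008 m and angle between wide_spanner's own z axis and vertical below 0.1 rad), for 0.2 s.
2. the locknut is tight, with the narrow spanner on it and the wide spanner still on the adjusting nut (value of joint locknut above 0.8 rad and horizontal distance between each of narrow_spanner_jaw, wide_spanner_jaw and spindle below 0.008 m and z of narrow_spanner_jaw in the frame of spindle above 0.01 m and z of wide_spanner_jaw in the frame of spindle below 0.009 m), for 0.1 s.
At the end, for the whole second after the job is handed in: The locknut is tight (its joint above 0.78 rad), the adjusting nut is still within 0.28 rad of its set position, and both spanners lie flat and still on the bench (origin and jaw centre below 10 mm height), jaw more than 120 mm from the spindle axis (value of joint locknut above 0.78 rad and value of joint adjusting_nut between -0.28 and 0.28 rad and horizontal distance between each of wide_spanner_jaw, narrow_spanner_jaw and spindle above 0.12 m and height (world z) of each of wide_spanner_jaw, wide_spanner, narrow_spanner_jaw, narrow_spanner below 0.01 m and linear speed of each of wide_spanner, narrow_spanner below 0.02 m/s); the robot touches nothing.
It fails at once if the adjusting nut turns along, more than 0.35 rad from its set position (value of joint adjusting_nut above 0.35 rad or value of joint adjusting_nut below -0.35 rad).
It fails at once if a bystander (parts box, chuck, gear, pinion or trigger switch) is shifted more than 25 mm or the parts box or chuck tips over (distance of any of small_carton, chuck, gear, pinion, trigger_switch from where it was at the start of the episode above 0.025 m or angle between any of chuck, small_carton's own z axis and vertical above 0.5 rad).
It also fails if it takes over 72 s, if anything falls off the work surface, if the arm or the gripper's body presses on something with over 40 N, if the wrist force passes 120 N, or if a joint passes its speed limit or range.

### The arm

A 6-joint arm with a two-finger parallel gripper is mounted at the origin on a cart in front of the work surface, level with it; the furniture and walls round the work are solid. World frame = base frame: x ahead of the robot, y to its left, z up, the work surface at z = 0. Lengths are in mm, angles in rad, forces in N, time in s.
With the tool pointing down it reaches from about 250 to 775 mm from the base axis. Payload 4 kg.
Tool frame: the origin (TCP) lies between the finger pads; the fingertips stand finger_overhang ahead of it and the grasp point (between the pads) lies 3 mm ahead of it (finger_overhang is the distance from the TCP to the fingertips, in mm); z points along the fingers, y is the line along which they close (so a half turn about z gives the same grasp; the last joint's range is limited). The gripper opens to 94 mm and grips with 3 to 60 N. Pads are 16 mm wide; open, the fingers measure 119 mm over their backs; the gripper's body (75 mm by 177 mm) begins 78 mm behind the grasp point.
Start: joints at [1.045, 0.087, 1.371, -0, 1.684, -0.103], TCP at [225.684, 501.582, 227.506] pointing down, gripper open.
Joint ranges: [-3.1, 3.1], [-0.76, 2.03], [0.27, 2.55], [-1.08, 4.22], [0.17, 2.65], [-2.57, 2.57]. Speed limits (rad/s): [2.79, 2.79, 3.14, 3.14, 3.14, 3.14].

### API

Orientations are given as a rotation vector (axis times angle).
In Python, from bench import state, read_camera, calibration, close_job, finger_overhang gives the robot as it stands. The module is installed in compiled form; this text tells all that it offers.
- The arm moves only by the shell command python3 -m jog 'ROWS'. ROWS is a JSON object of lists of equal length, an entry for each row: "xyz": the shift along the tool's x, y, z in m, a list of three; "turn": the turn about the tool's z in degrees; "fingers": the closure, from 0 (fully open) to 1 (shut). In form: {"xyz": [[tx, ty, tz], ...], "turn": [turn, ...], "fingers": [fingers, ...]}. A call has 1 to 20 rows; each row is the pose to reach, as a shift and turn from the pose commanded when the call began, along the tool's axes at that moment; what a row does not reach only later rows make up. A row lasts 1/8 s, in which the tool goes at most 62.5 mm and 10.7 degrees, less where a joint would pass 70% of its speed; a pose out of reach is approached as far as the arm can. A call with a gripper value outside its range is refused whole. The fingers move at their own pace and stop on an object; the grip force is fixed at half the most. Time passes only in rows, so rows that repeat a pose let the fingers close. It gives the time, the measured TCP pose, the force, the opening and the grip force at its end, in the units of the state.
- state(): the state, without advancing time (a new reading comes with each control period).
- read_camera(name): name is "scene" or "top"; returns (picture, depth): 400x640x3 uint8, blue, green, red; 400x640 float32, mm along the optical axis (not along the pixel's ray), 0 where there is no reading.
- calibration(name): a dict with "mtx" (3x3 intrinsics, pixels), "dist" ([k1, k2, p1, p2, k3] as OpenCV has them; the pictures are not rectified), "cam_to_world" (4x4, takes a point from camera to world coordinates). Camera axes: x right, y down, z forward; pixel columns grow to the right and rows downward; lengths in mm; the calibration is good to about 2 mm. A picture is of the moment at which its call begins. calibration takes no time and is no camera call.
- close_job(): hands the job in; it is judged then, once.
The state is a dict: "time_s": time; "qpos": joint angles; "qvel": joint speeds; "joint_efforts": joint torques, N m; "tcp_pos": TCP position; "orientation": TCP orientation; "force": force on the tool from outside, world axes, zero at the start; "torque": the same for the moment, N m; "finger_gap": finger opening in mm; "grip_force": force on a finger pad.
Only numpy, scipy, OpenCV 4.12 (cv2) and the standard library are available. Lean on these libraries where they do the work, as an engineer would, in place of code of your own. Each camera call takes 0.05 s, during which the arm holds its last target. There are 200 camera calls.

## Working session

There is one attempt and no reset: what is moved stays moved. The work goes in short steps, Python scripts to look and compute and a shell command to move; the robot and the scene stay as the last step left them, time stands still between calls to the robot, and variables do not carry over. Pictures are saved under pics/ and viewed, at most 10 in all, crops included, and the job is handed in when it is done.

```bash
mkdir -p pics; python3 - <<'E'
from bench import *
import cv2,numpy as np
s=state();print(s,finger_overhang)
for n in("scene","top"):
    p,d=read_camera(n);cv2.imwrite(f"pics/{n}0.png",p);np.save(f"{n}0.npy",d)
    c=calibration(n);print(n,c["mtx"],c["dist"],c["cam_to_world"])
E
```

```text
{'time_s': 0.0, 'qpos': array([ 1.04488887e+00,  8.79175919e-02,  1.37225942e+00,  1.10075487e-05,
        1.68361883e+00, -1.03076354e-01]), 'qvel': array([8.73970042e-05, 5.73698164e-04, 1.24867450e-03, 8.62832450e-04,
       7.89988970e-04, 3.82364006e-04]), 'joint_efforts': array([ 3.62058163e-04, -3.40170908e+01, -3.02434623e+01,  7.19301123e-02,
        3.28040973e-02, -1.65410884e-04]), 'tcp_pos': array([225.41835497, 501.11926016, 226.32197473]), 'orientation': array([-0.65909738, -3.07096683,  0.00328498]), 'force': array([-0.32887044,  0.49929876,  1.05079582]), 'torque': array([0.01882742, 0.0159758 , 0.00787094]), 'grip_force': 0.0, 'finger_gap': 94.04874650089792} 22.0
scene [[373.44513949   0.         324.58723959]
 [  0.         373.44513949 198.18917983]
 [  0.           0.           1.        ]] [-0.01928882  0.          0.          0.          0.        ] [[ 8.75922981e-01 -2.57285977e-01  4.08121130e-01  1.67910116e+02]
 [-4.82273688e-01 -4.89878926e-01  7.26244262e-01 -6.48422375e+02]
 [ 1.30774763e-02 -8.32960121e-01 -5.53178466e-01  6.16631179e+02]
 [ 0.00000000e+00  0.00000000e+00  0.00000000e+00  1.00000000e+00]]
top [[459.69768955   0.         321.95244673]
 [  0.         459.69768955 198.82834383]
 [  0.           0.           1.        ]] [-0.07092433  0.          0.          0.          0.        ] [[-2.08458737e-02 -9.81003707e-01  1.92865697e-01  3.58109962e+02]
 [-9.99648995e-01  2.36063950e-02  1.20260078e-02  5.66191419e+01]
 [-1.63504221e-02 -1.92547307e-01 -9.81151465e-01  1.19837557e+03]
 [ 0.00000000e+00  0.00000000e+00  0.00000000e+00  1.00000000e+00]]
```

View pics/top0.png

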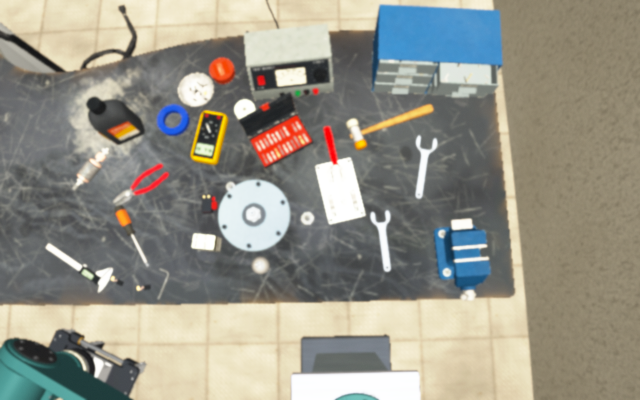

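View pics/scene0.png

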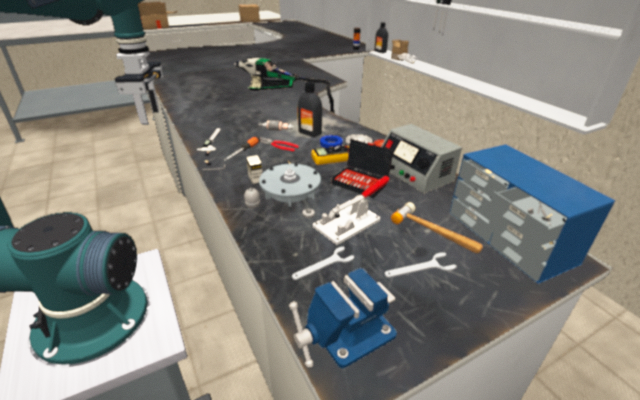

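The top view shows the housing at about (254,215) and its spanners at about (381,240), jaw up, and (425,165), jaw up. The carton is at (206,242), the trigger switch at (209,203), the chuck at (261,265), the pinion at (307,217) and the gear near (230,187).

```bash
cat > h.py <<'E'
import cv2,numpy as np
from bench import *
def ray(n,uv,z):
    "pixels -> world points on plane z"
    c=calibration(n);T=np.array(c["cam_to_world"])
    p=cv2.undistortPoints(np.array(uv,float).reshape(-1,1,2),np.array(c["mtx"]),np.array(c["dist"])).reshape(-1,2)
    d=np.c_[p,np.ones(len(p))]@T[:3,:3].T
    return T[:3,3]+d*((z-T[2,3])/d[:,2])[:,None]
def proj(n,X):
    c=calibration(n);T=np.linalg.inv(np.array(c["cam_to_world"]))
    return cv2.projectPoints(np.array(X,float).reshape(-1,1,3),cv2.Rodrigues(T[:3,:3])[0],T[:3,3],np.array(c["mtx"]),np.array(c["dist"]))[0].reshape(-1,2)
def spanner(img,box,thr,n="top",z=6):
    x0,y0,x1,y1=box
    g=cv2.cvtColor(img,cv2.COLOR_BGR2GRAY)[y0:y1,x0:x1]
    g=cv2.resize(g,None,fx=4,fy=4,interpolation=cv2.INTER_CUBIC)
    cs,_=cv2.findContours((g>thr).astype(np.uint8),cv2.RETR_EXTERNAL,cv2.CHAIN_APPROX_NONE)
    c=max(cs,key=cv2.contourArea).reshape(-1,2)
    return ray(n,(c+.5)/4-.5+[x0,y0],z)[:,:2]
def axis(P):
    "contour points -> handle line, jaw direction, length, head width"
    m=P.mean(0);u=np.linalg.svd(P-m)[2][0]
    t=(P-m)@u; w=lambda a:np.ptp(((P-m)@[-u[1],u[0]])[a])
    if w(t<t.min()+45)>w(t>t.max()-45): u=-u;t=-t
    H=P[(t>t.min()+10)&(t<t.min()+95)]
    vx,vy,x,y=cv2.fitLine(H.astype(np.float32),cv2.DIST_L2,0,.01,.01).ravel()
    v=np.array([vx,vy]); v=v if v@u>0 else -v; q=np.array([x,y])
    t=(P-q)@v;n=(P-q)@[-v[1],v[0]];hd=t>t.max()-60
    return dict(end=q+v*t.min(),tip=q+v*t.max(),ang=np.degrees(np.arctan2(v[1],v[0])),L=np.ptp(t),head=np.ptp(n[hd]),handle=np.ptp(((H-q)@[-v[1],v[0]])))
E
python3 - <<'E'
from h import *
im=cv2.imread("pics/top0.png")
g=cv2.cvtColor(im,cv2.COLOR_BGR2GRAY)
for b in((362,200,402,280),(407,127,447,205)):
    for t in(120,150): print(t,axis(spanner(im,b,t)))
# flange
hsv=cv2.cvtColor(im,cv2.COLOR_BGR2HSV)
P=spanner(im,(205,170,300,260),130,z=46)
(c,r)=cv2.minEnclosingCircle(P.astype(np.float32));e=cv2.fitEllipse(P.astype(np.float32));print(c,r,e)
for nm,uv,z in (("carton",(203,241),66),("trig",(210,203),26),("chuck",(261,265),51),("pinion",(307,217),20),("gear",(230,186),17),("vice",(463,255),100),("clamp",(341,190),20),("redtip",(328,130),90)):
    print(nm,ray("top",[uv],z).round())
cv2.imwrite("pics/hous.png",cv2.resize(im[165:275,195:320],None,fx=6,fy=5.4,interpolation=cv2.INTER_CUBIC)[:600])
E
```

```text
120 {'end': array([397.46451874, -93.12776566]), 'tip': array([560.2370951 , -77.16158396]), 'ang': np.float32(5.602158), 'L': np.float64(163.55375801189467), 'head': np.float64(57.9669614844079), 'handle': np.float64(25.010445055293538)}
150 {'end': array([398.61454287, -92.67688022]), 'tip': array([558.34379922, -77.87940061]), 'ang': np.float32(5.292832), 'L': np.float64(160.41321959821653), 'head': np.float64(54.68925121749056), 'handle': np.float64(21.69451834193909)}
120 {'end': array([ 584.68330784, -182.90784209]), 'tip': array([ 763.71876408, -215.19765009]), 'ang': np.float32(-10.223633), 'L': np.float64(181.9239621137383), 'head': np.float64(86.42455489306369), 'handle': np.float64(29.24040698788333)}
150 {'end': array([ 586.93873918, -182.27985551]), 'tip': array([ 760.40770473, -217.91681901]), 'ang': np.float32(-11.6091585), 'L': np.float64(177.09171485032783), 'head': np.float64(62.354844013813576), 'handle': np.float64(22.67628442296037)}
(553.36572265625, 253.64239501953125) 103.45330047607422 ((550.133544921875, 246.88182067871094), (185.61927795410156, 194.7601776123047), 127.16703796386719)
carton [[481. 369.  66.]]
trig [[584. 364.  26.]]
chuck [[420. 226.  51.]]
pinion [[543. 111.  20.]]
gear [[631. 314.  17.]]
vice [[ 429. -263.  100.]]
clamp [[612.  21.  20.]]
redtip [[753.  51.  90.]]
```

View pics/hous.png

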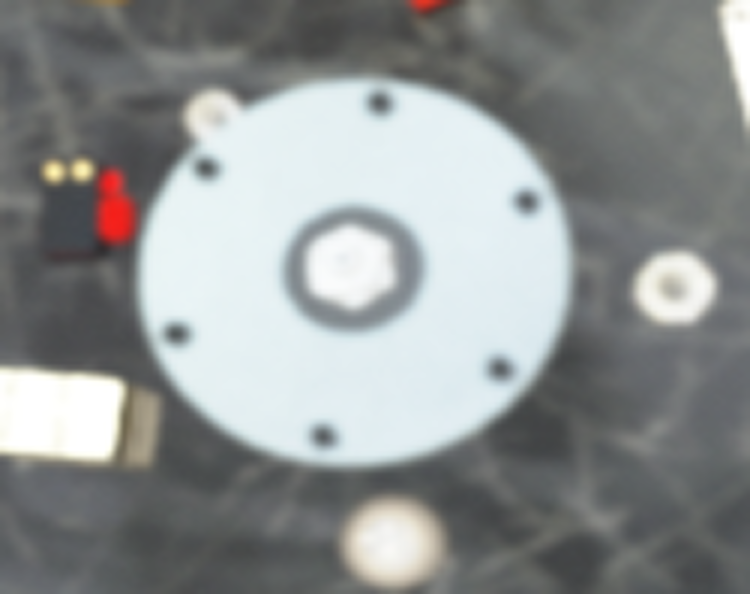

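The enlarged view shows the flange with its six dark cap screws, the first at (380,103) and the next clockwise at (525,202). The white locknut hexagon is at (350,265) inside a dark ring. The gear touches the flange outline at the upper left, and the trigger switch lies to the left, the carton to the lower left and the chuck below.

```bash
python3 - <<'E'
from h import *
from scipy.optimize import least_squares
im=cv2.imread("pics/top0.png");g=cv2.cvtColor(im,cv2.COLOR_BGR2GRAY).astype(float)
S=np.array([(380,103),(525,202),(499,369),(322,436),(176,333),(207,168)])/[6,5.4]+[195,165]-.5
C=[]
for x,y in S:
    X,Y=np.meshgrid(np.arange(int(x)-2,int(x)+4),np.arange(int(y)-2,int(y)+4))
    w=np.clip(190-g[Y,X],0,None); C.append(((w*X).sum()/w.sum(),(w*Y).sum()/w.sum()))
P=ray("top",C,54)[:,:2]
f=lambda p:(P-p[:2]-p[3]*np.c_[np.cos(p[2]-np.arange(6)*np.pi/3),np.sin(p[2]-np.arange(6)*np.pi/3)]).ravel()
r=least_squares(f,[547,247,0,80]);print(r.x,np.degrees(r.x[2]),np.abs(r.fun).max())
print("housing dir mod60",(np.degrees(r.x[2])+12.2)%60)
# locknut hexagon
u=cv2.resize(im[205:225,243:265],None,fx=8,fy=8,interpolation=cv2.INTER_CUBIC);u=cv2.cvtColor(u,cv2.COLOR_BGR2GRAY)
for t in(190,215):
    c=max(cv2.findContours((u>t).astype(np.uint8),cv2.RETR_EXTERNAL,cv2.CHAIN_APPROX_NONE)[0],key=cv2.contourArea).reshape(-1,2)
    H=ray("top",(c+.5)/8-.5+[243,205],67)[:,:2]
    M=H-H.mean(0);R=np.hypot(*M.T);a=np.arctan2(M[:,1],M[:,0])
    print(t,H.mean(0),np.ptp(M,0),"corner",np.degrees(np.angle((R**4*np.exp(6j*a)).sum()))/6)
# scene-camera cross-check of flange centre
print(proj("scene",[[*r.x[:2],77]]))
# spanners: widths along axis
for b in((362,200,402,280),(407,127,447,205)):
    Q=spanner(im,b,150);A=axis(Q);v=np.array([np.cos(np.radians(A["ang"])),np.sin(np.radians(A["ang"]))])
    t=(Q-A["end"])@v;n=(Q-A["end"])@[-v[1],v[0]]
    print([(k,n[(t>=k)&(t<k+10)].min().round(1),n[(t>=k)&(t<k+10)].max().round(1)) for k in range(0,185,10) if ((t>=k)&(t<k+10)).any()])
cv2.imwrite("pics/sp.png",np.hstack([cv2.resize(im[195:285,360:405],None,fx=6,fy=6,interpolation=cv2.INTER_CUBIC),cv2.resize(im[120:210,402:452],None,fx=6,fy=6,interpolation=cv2.INTER_CUBIC)]))
E
```

```text
[ 5.47840962e+02  2.45543166e+02 -1.42085191e-01  7.98855366e+01] -8.140881788387297 0.1686364083120182
housing dir mod60 4.059118211612702
190 [546.29935759 244.15342498] [39.38167767 37.19822197] corner 4.898761616305053
215 [546.40797232 244.30120173] [36.53734463 34.68700433] corner 5.594682416553236
[[288.90500879 169.00960453]]
[(0, np.float64(-9.8), np.float64(10.0)), (10, np.float64(-10.7), np.float64(10.5)), (20, np.float64(-10.5), np.float64(10.6)), (30, np.float64(-10.5), np.float64(10.7)), (40, np.float64(-10.7), np.float64(10.6)), (50, np.float64(-10.7), np.float64(10.5)), (60, np.float64(-10.9), np.float64(10.6)), (70, np.float64(-10.7), np.float64(10.8)), (80, np.float64(-10.9), np.float64(10.7)), (90, np.float64(-10.8), np.float64(10.4)), (100, np.float64(-11.3), np.float64(10.6)), (110, np.float64(-14.7), np.float64(13.7)), (120, np.float64(-23.4), np.float64(22.2)), (130, np.float64(-26.7), np.float64(26.1)), (140, np.float64(-28.0), np.float64(26.7)), (150, np.float64(-27.8), np.float64(26.0)), (160, np.float64(-22.4), np.float64(-19.8))]
[(0, np.float64(-10.0), np.float64(10.1)), (10, np.float64(-11.0), np.float64(10.5)), (20, np.float64(-10.7), np.float64(11.0)), (30, np.float64(-10.7), np.float64(11.5)), (40, np.float64(-10.8), np.float64(10.8)), (50, np.float64(-11.1), np.float64(10.8)), (60, np.float64(-10.7), np.float64(10.7)), (70, np.float64(-10.8), np.float64(10.8)), (80, np.float64(-10.8), np.float64(11.1)), (90, np.float64(-11.0), np.float64(11.0)), (100, np.float64(-10.9), np.float64(10.7)), (110, np.float64(-11.1), np.float64(10.8)), (120, np.float64(-14.5), np.float64(14.2)), (130, np.float64(-23.4), np.float64(23.8)), (140, np.float64(-30.3), np.float64(28.7)), (150, np.float64(-32.1), np.float64(30.1)), (160, np.float64(-31.0), np.float64(30.2)), (170, np.float64(-28.3), np.float64(28.2))]
```

View pics/sp.png

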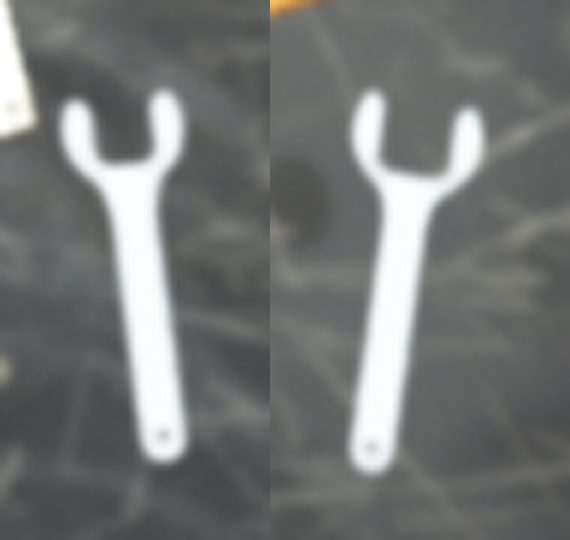

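The near spanner measures about 160 mm (narrow) and the far one about 177 mm (wide), both with some blur. The housing centre is (547.8, 245.5), with its x direction at 4.1° mod 60. I'll lay the wide spanner with its handle at about −114.5°. First I work out the pick.

```bash
cat >> h.py <<'E'
from scipy.spatial.transform import Rotation as Ro
def go(xy,z,ay):
    "shift (m, tool axes now) and turn (deg) to TCP xy,z with tool y at ay degrees"
    s=state();R=Ro.from_rotvec(s["orientation"]).as_matrix()
    d=R.T@(np.array([*xy,z])-s["tcp_pos"])/1000
    a=np.degrees(np.arctan2(R[1,1],R[0,1]))
    print("shift",d.round(4),"turn(cw)",round((a-ay),2),"now",s["tcp_pos"].round(1),round(a,2),"q6",s["qpos"][5].round(2),"tilt",np.degrees(np.arccos(-R[2,2])).round(2))
E
python3 -c "
from h import *
go((636.9,-192.6),120,-101.6)"
```

```text
shift [-0.6599 -0.4637  0.1072] turn(cw) 167.38 now [225.4 501.2 226.4] 65.78 q6 -0.1 tilt 0.11
```

```bash
python3 -m jog '{"xyz":[[-0.66,-0.464,0.107],[-0.66,-0.464,0.107],[-0.66,-0.464,0.107],[-0.66,-0.464,0.107],[-0.66,-0.464,0.107],[-0.66,-0.464,0.107],[-0.66,-0.464,0.107],[-0.66,-0.464,0.107],[-0.66,-0.464,0.107],[-0.66,-0.464,0.107],[-0.66,-0.464,0.107],[-0.66,-0.464,0.107],[-0.66,-0.464,0.107],[-0.66,-0.464,0.107],[-0.66,-0.464,0.107],[-0.66,-0.464,0.107],[-0.66,-0.464,0.107],[-0.66,-0.464,0.107],[-0.66,-0.464,0.107]],"turn":[167.4,167.4,167.4,167.4,167.4,167.4,167.4,167.4,167.4,167.4,167.4,167.4,167.4,167.4,167.4,167.4,167.4,167.4,167.4],"fingers":[0.5,0.5,0.5,0.5,0.5,0.5,0.5,0.5,0.5,0.5,0.5,0.5,0.5,0.5,0.5,0.5,0.5,0.5,0.5]}'; python3 -c "
from h import *
go((636.9,-192.6),23.5,-101.6)"
```

```text
time_s: 2.48
tcp_pos: [637.1, -192.2, 120.4]
orientation: [-3.125, 0.317, 0.0]
force: [-0.5, -0.4, -0.3]
finger_gap: 47.1
grip_force: 0.0
shift [-0.0001  0.0004  0.0969] turn(cw) 0.03 now [ 637.1 -192.2  120.4] -101.57 q6 1.39 tilt 0.01
```

```bash
python3 -m jog '{"xyz":[[0,0,0.05],[0,0,0.0965],[0,0,0.0965],[0,0,0.0965],[0,0,0.0965],[0,0,0.0965],[0,0,0.0965],[0,0,0.0965],[0,0,0.0965],[0,0,0.08],[0,0,0.02],[0,0,-0.02],[0,0,-0.02]],"turn":[0,0,0,0,0,0,0,0,0,0,0,0,0],"fingers":[0.5,0.5,0.5,1,1,1,1,1,1,1,1,1,1]}'; python3 -c "
from h import *
a=np.radians(65.5);c=np.array([547.8,245.5])
g=c-np.array([np.cos(a),np.sin(a)])*(107+60)
go(g,140,-24.5)"
```

```text
time_s: 4.1
tcp_pos: [639.9, -193.4, 147.2]
orientation: [3.122, -0.318, 0.017]
force: [0.7, 0.3, -0.5]
finger_gap: 15.1
grip_force: 30.0
shift [-0.2159 -0.2486  0.0043] turn(cw) -77.13 now [ 639.9 -193.4  147.2] -101.63 q6 1.4 tilt 0.66
```

```bash
python3 -m jog '{"xyz":[[-0.216,-0.249,-0.02],[-0.216,-0.249,-0.02],[-0.216,-0.249,-0.02],[-0.216,-0.249,-0.02],[-0.216,-0.249,-0.02],[-0.216,-0.249,-0.02],[-0.216,-0.249,-0.02],[-0.216,-0.249,-0.02],[-0.216,-0.249,-0.02],[-0.216,-0.249,-0.02],[-0.216,-0.249,-0.02]],"turn":[-77.1,-77.1,-77.1,-77.1,-77.1,-77.1,-77.1,-77.1,-77.1,-77.1,-77.1],"fingers":[1,1,1,1,1,1,1,1,1,1,1]}'; python3 - <<'E'
from h import *
p,d=read_camera("top");cv2.imwrite("pics/t1.png",p)
q,e=read_camera("scene");cv2.imwrite("pics/s1.png",q)
go((547.8,245.5),120,-24.5)
cv2.imwrite("pics/v1.png",np.hstack([cv2.resize(p[160:310,200:350],(390,390),interpolation=3),cv2.resize(q[80:230,220:370],(390,390),interpolation=3)]))
np.save("d1.npy",d)
E
```

```text
time_s: 5.48
tcp_pos: [475.9, 94.8, 160.3]
orientation: [-2.644, -1.697, 0.0]
force: [0.0, 0.3, -1.4]
finger_gap: 15.1
grip_force: 30.0
shift [0.1669 0.0028 0.0404] turn(cw) -0.08 now [475.9  94.9 160.4] -24.58 q6 0.51 tilt 0.01
```

View pics/v1.png

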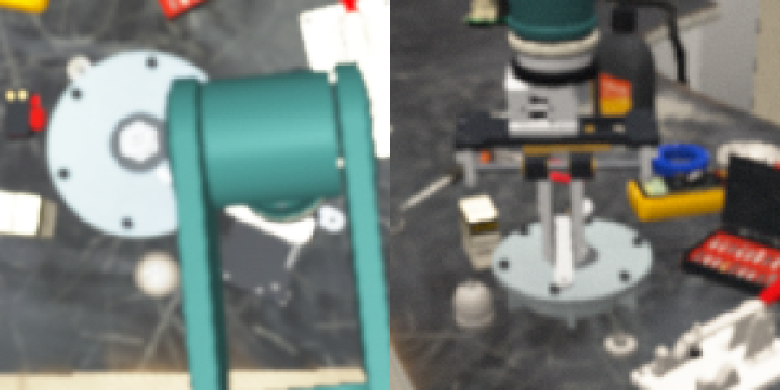

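The top view is blocked by the arm. The scene view shows the handle held level between the fingers (crop at about (565,250)), short of the flange. I'll check the camera-to-arm offset using the handle end and the screws in the scene camera.

```bash
python3 - <<'E'
from h import *
from scipy.optimize import least_squares
q=cv2.imread("pics/s1.png");g=cv2.cvtColor(q,cv2.COLOR_BGR2GRAY).astype(float)
q0=cv2.cvtColor(cv2.imread("pics/scene0.png"),cv2.COLOR_BGR2GRAY).astype(float)
a=np.radians(-8.14-60*np.arange(6));X=np.c_[547.8+79.9*np.cos(a),245.5+79.9*np.sin(a),0*a+54]
C=[]
for x,y in proj("scene",X):
    U,V=np.meshgrid(np.arange(round(x)-4,round(x)+5),np.arange(round(y)-3,round(y)+4))
    w=np.clip(140-q0[V,U],0,None);C.append(((w*U).sum()/w.sum(),(w*V).sum()/w.sum()))
print(np.round(np.array(C)-proj("scene",X),2))
W=ray("scene",C,54)[:,:2];print("scene fits centre",W.mean(0),np.hypot(*(W-W.mean(0)).T).round(1))
# handle in scene: predicted vs seen
tcp=np.array([475.9,94.9]);u=np.array([np.cos(np.radians(65.42)),np.sin(np.radians(65.42))])
zt=160.4-23.5+6
E=proj("scene",[[*(tcp-u*k),zt] for k in(49,40,20,-107)]);print(E.round(1))
for x,y in E[:3]:
    r=int(round(y));print(r,[int(v) for v in g[r,int(x)-9:int(x)+10]],int(x)-9)
print("col",[int(v) for v in g[int(E[0][1])-10:int(E[0][1])+8,int(round(E[0][0]))]],int(E[0][1])-10)
E
```

```text
[[ 1.76 -1.15]
 [ 0.46  1.  ]
 [ 0.49  0.9 ]
 [ 0.3   0.9 ]
 [-0.33 -1.37]
 [ 0.23 -1.61]]
scene fits centre [549.91009464 246.55319612] [85.5 84.9 86.4 82.4 87.  88.5]
[[286.2 189.1]
 [286.2 187.1]
 [286.3 182.7]
 [286.8 158.6]]
189 [196, 196, 198, 188, 158, 130, 137, 172, 190, 192, 189, 184, 177, 183, 194, 199, 199, 199, 201] 277
187 [200, 200, 198, 198, 196, 201, 215, 229, 226, 209, 210, 223, 222, 206, 201, 199, 201, 201, 201] 277
183 [200, 199, 201, 200, 200, 199, 215, 232, 239, 238, 239, 238, 232, 198, 169, 166, 172, 181, 190] 277
col [239, 239, 238, 238, 238, 237, 235, 224, 209, 209, 192, 165, 164, 179, 191, 183, 158, 125] 179
```

```bash
python3 - <<'E'
from h import *
a=np.radians(65.5);u=np.array([np.cos(a),np.sin(a)]);c=np.array([548.2,245.4])
go(c-u*137,90,-24.5);go(c-u*137,71,-24.5);go(c-u*107,71,-24.5)
E
```

```text
shift [0.03   0.0033 0.0704] turn(cw) -0.08 now [475.9  94.9 160.4] -24.58 q6 0.51 tilt 0.01
shift [0.03   0.0033 0.0894] turn(cw) -0.08 now [475.9  94.9 160.4] -24.58 q6 0.51 tilt 0.01
shift [0.06   0.0033 0.0894] turn(cw) -0.08 now [475.9  94.9 160.4] -24.58 q6 0.51 tilt 0.01
```

```bash
python3 -m jog '{"xyz":[[0.03,0.0033,0.04],[0.03,0.0033,0.07],[0.03,0.0033,0.07],[0.03,0.0033,0.08],[0.03,0.0033,0.0885],[0.03,0.0033,0.0885],[0.03,0.0033,0.0885]],"turn":[0,0,0,0,0,0,0],"fingers":[1,1,1,1,1,1,1]}'; python3 - <<'E'
from h import *
a=np.radians(65.5);u=np.array([np.cos(a),np.sin(a)]);c=np.array([548.2,245.4])
go(c-u*107,71,-24.5)
q,e=read_camera("scene");cv2.imwrite("pics/s2.png",cv2.resize(q[110:210,230:340],None,fx=6,fy=6,interpolation=2))
E
```

```text
time_s: 6.45
tcp_pos: [491.6, 120.9, 72.6]
orientation: [2.642, 1.698, 0.002]
force: [-0.2, 1.3, -1.2]
finger_gap: 15.5
grip_force: 30.0
shift [ 0.0297 -0.0001  0.0016] turn(cw) -0.04 now [491.6 120.9  72.6] -24.54 q6 0.56 tilt 0.07
```

View pics/s2.png

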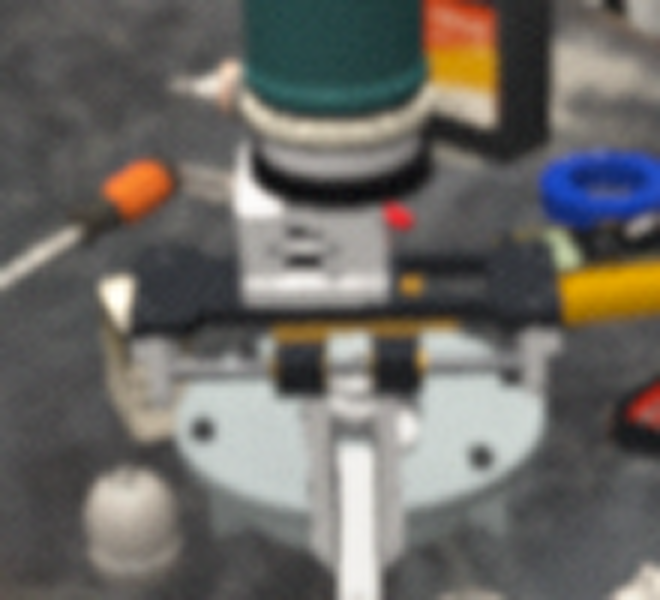

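The handle points at the spindle and the spanner lies low over the flange, between two screws. Next I slide it on in small steps.

```bash
python3 -m jog '{"xyz":[[0,0,0.0015],[0.004,0,0.0015],[0.008,0,0.0015],[0.012,0,0.0015],[0.016,0,0.0015],[0.019,0,0.0015],[0.022,0,0.0015],[0.022,0,0.0015]],"turn":[0,0,0,0,0,0,0,0],"fingers":[1,1,1,1,1,1,1,1]}'; python3 - <<'E'
from h import *
a=np.radians(65.5);u=np.array([np.cos(a),np.sin(a)]);c=np.array([548.2,245.4])
go(c-u*107,70,-24.5);print(state()["torque"],state()["force"])
E
```

```text
time_s: 7.5
tcp_pos: [500.5, 141.3, 70.5]
orientation: [-2.642, -1.699, -0.0]
force: [0.2, 0.6, -0.4]
finger_gap: 15.0
grip_force: 30.0
shift [0.0075 0.0002 0.0005] turn(cw) -0.01 now [500.5 141.3  70.5] -24.51 q6 0.59 tilt 0.02
[-0.06612154  0.1085984   0.019964  ] [ 0.21323     0.5795155  -0.39969722]
```

```bash
python3 -m jog '{"xyz":[[0.003,0,0],[0.005,0,0],[0.0075,0,0],[0.0075,0,0.0005],[0.0075,0,0.001],[0.0075,0,0.001]],"turn":[0,0,0,0,0,0],"fingers":[1,1,1,1,1,1]}'; python3 - <<'E'
from h import *
a=np.radians(65.5);u=np.array([np.cos(a),np.sin(a)]);c=np.array([548.2,245.4])
go(c-u*107,69.5,-24.5);print(state()["torque"],state()["force"])
q,e=read_camera("scene");cv2.imwrite("pics/s3.png",q)
E
```

```text
time_s: 8.25
tcp_pos: [503.7, 148.0, 69.9]
orientation: [-2.642, -1.699, -0.001]
force: [-1.0, 0.8, 1.0]
finger_gap: 15.3
grip_force: 30.0
shift [0.0001 0.0001 0.0004] turn(cw) -0.02 now [503.7 148.   69.9] -24.52 q6 0.61 tilt 0.05
[ 0.06160113  0.16133471 -0.02823079] [-1.04211902  0.81022497  1.04417024]
```

```bash
python3 -m jog '{"xyz":[[0.001,0,0.0004],[0.002,0,0.0004],[0.003,0,0.0006],[0.003,0,0.0006]],"turn":[0,0,0,0],"fingers":[1,1,1,1]}'; python3 - <<'E'
from h import *
a=np.radians(65.5);u=np.array([np.cos(a),np.sin(a)]);c=np.array([548.2,245.4])
go(c-u*107,69.5,-24.5);print(state()["torque"],state()["force"])
E
```

```text
time_s: 8.8
tcp_pos: [505.0, 149.8, 69.5]
orientation: [2.641, 1.698, -0.0]
force: [-1.8, -4.1, 5.1]
finger_gap: 15.4
grip_force: 30.0
shift [-0.0021 -0.0003  0.    ] turn(cw) -0.03 now [505.  149.8  69.5] -24.53 q6 0.61 tilt 0.09
[-0.69078871  0.5730516  -0.00301394] [-1.77633819 -4.0967862   5.08571798]
```

```bash
python3 -m jog '{"xyz":[[-0.0012,0,0],[-0.0012,0,0],[-0.0012,0,0],[-0.0012,0,0],[-0.0012,0,0],[-0.0012,0,-0.06],[-0.0012,0,-0.11],[-0.05,0,-0.11],[-0.1,0,-0.11],[-0.15,0,-0.11]],"turn":[0,0,0,0,0,0,0,0,0,0],"fingers":[1,0.6,0.6,0.6,0.6,0.6,0.6,0.6,0.6,0.6]}'; python3 - <<'E'
from h import *
q,e=read_camera("scene");cv2.imwrite("pics/s4.png",q)
p,e=read_camera("top");cv2.imwrite("pics/t4.png",p)
cv2.imwrite("pics/v4.png",np.hstack([cv2.resize(p[165:290,195:320],(400,400),interpolation=3),cv2.resize(q[130:230,240:340],(400,400),interpolation=3)]))
go((458,-87),120,-84.7)
E
```

```text
time_s: 10.05
tcp_pos: [441.8, 13.0, 179.0]
orientation: [2.641, 1.7, 0.001]
force: [0.6, 0.8, 0.9]
finger_gap: 37.5
grip_force: 0.0
shift [-0.0819  0.0564  0.0592] turn(cw) 59.88 now [441.1  11.1 179. ] -24.82 q6 0.33 tilt 0.08
```

View pics/v4.png

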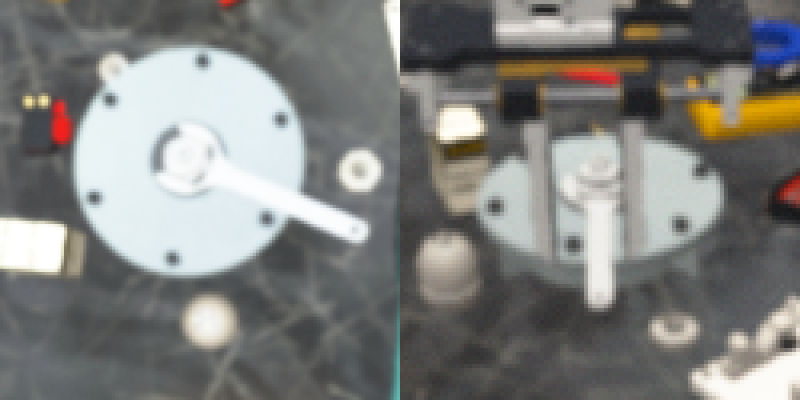

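The wide spanner is seated on the adjusting nut, flat, with its handle beside the screw on the clockwise side (crop at about (266,217)). Now the narrow spanner.

```bash
python3 -m jog '{"xyz":[[-0.081,0.0565,0.059],[-0.081,0.0565,0.059],[-0.081,0.0565,0.059],[-0.081,0.0565,0.059],[-0.081,0.0565,0.059],[-0.081,0.0565,0.059],[-0.081,0.0565,0.059],[-0.081,0.0565,0.059]],"turn":[60,60,60,60,60,60,60,60],"fingers":[0.5,0.5,0.5,0.5,0.5,0.5,0.5,0.5]}'; python3 - <<'E'
from h import *
go((459.4,-87.1),23.5,-84.7)
im=cv2.imread("pics/t4.png")
E
```

```text
time_s: 11.15
tcp_pos: [460.5, -82.6, 119.8]
orientation: [-3.138, -0.153, -0.0]
force: [0.5, -1.2, -0.1]
finger_gap: 46.8
grip_force: 0.0
shift [-0.0015  0.0044  0.0963] turn(cw) 0.29 now [460.5 -82.6 119.8] -84.41 q6 1.17 tilt 0.02
```

```bash
python3 -m jog '{"xyz":[[-0.0015,0.0044,0.05],[-0.0015,0.0044,0.0965],[-0.0015,0.0044,0.0965],[-0.0015,0.0044,0.0965],[-0.0015,0.0044,0.0965],[-0.0015,0.0044,0.0965],[-0.0015,0.0044,0.0965],[-0.0015,0.0044,0.0965],[-0.0015,0.0044,0.0965],[-0.0015,0.0044,0.08],[-0.0015,0.0044,0.02],[-0.0015,0.0044,-0.03],[-0.0015,0.0044,-0.05],[-0.0015,0.0044,-0.05]],"turn":[0.3,0.3,0.3,0.3,0.3,0.3,0.3,0.3,0.3,0.3,0.3,0.3,0.3,0.3],"fingers":[0.5,0.5,0.5,1,1,1,1,1,1,1,1,1,1,1]}'; python3 - <<'E'
from h import *
a=np.radians(125.2);u=np.array([np.cos(a),np.sin(a)]);c=np.array([548.2,245.4])
go(c-u*(85+45),170,35.2)
E
```

```text
time_s: 12.9
tcp_pos: [460.6, -88.1, 173.1]
orientation: [3.136, 0.142, 0.009]
force: [0.7, -0.5, -0.8]
finger_gap: 15.5
grip_force: 30.0
shift [ 0.1824 -0.2117  0.0036] turn(cw) -120.03 now [460.6 -88.1 173.1] -84.83 q6 1.17 tilt 0.36
```

```bash
python3 -m jog '{"xyz":[[0.182,-0.212,0],[0.182,-0.212,0],[0.182,-0.212,0],[0.182,-0.212,0],[0.182,-0.212,0],[0.182,-0.212,0],[0.182,-0.212,0],[0.182,-0.212,0],[0.182,-0.212,0],[0.182,-0.212,0],[0.182,-0.212,0],[0.182,-0.212,0],[0.182,-0.212,0],[0.182,-0.212,0]],"turn":[-120,-120,-120,-120,-120,-120,-120,-120,-120,-120,-120,-120,-120,-120],"fingers":[1,1,1,1,1,1,1,1,1,1,1,1,1,1]}'; python3 - <<'E'
from h import *
a=np.radians(125.2);u=np.array([np.cos(a),np.sin(a)]);c=np.array([548.2,245.4])
go(c-u*(85+42),82.5,35.2)
q,e=read_camera("scene");p,e=read_camera("top")
cv2.imwrite("pics/v5.png",np.hstack([cv2.resize(p[160:280,210:330],(400,400),interpolation=3),cv2.resize(q[90:210,240:360],(400,400),interpolation=3)]))
E
```

```text
time_s: 14.65
tcp_pos: [621.2, 139.9, 169.5]
orientation: [-1.448, -2.787, 0.0]
force: [-0.2, 0.0, -1.4]
finger_gap: 15.2
grip_force: 30.0
shift [0.0012 0.0012 0.087 ] turn(cw) -0.11 now [621.2 139.9 169.5] 35.09 q6 -0.48 tilt 0.03
```

View pics/v5.png

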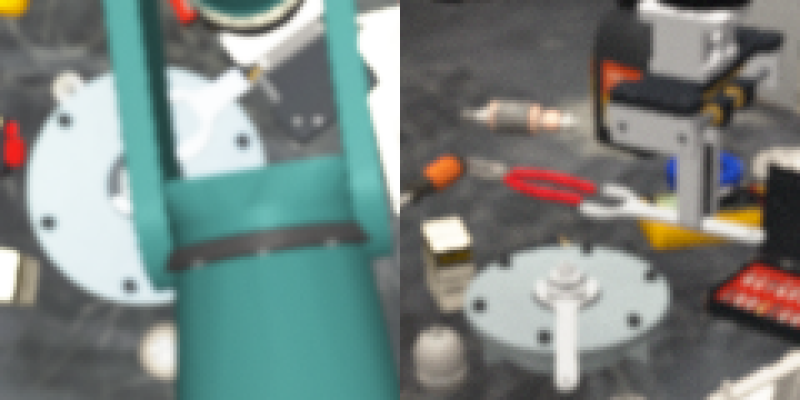

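The narrow spanner is level and its jaw points at the spindle; the wide spanner stays in place. I'll lower it and slide it on.

```bash
python3 -m jog '{"xyz":[[0.001,0.0012,0.045],[0.001,0.0012,0.075],[0.001,0.0012,0.087],[0.001,0.0012,0.087],[0.001,0.0012,0.087],[0.008,0.0012,0.087],[0.015,0.0012,0.087],[0.02,0.0012,0.087],[0.024,0.0012,0.087],[0.028,0.0012,0.087],[0.032,0.0012,0.087],[0.032,0.0012,0.087]],"turn":[0,0,0,0,0,0,0,0,0,0,0,0],"fingers":[1,1,1,1,1,1,1,1,1,1,1,1]}'; python3 - <<'E'
from h import *
a=np.radians(125.2);u=np.array([np.cos(a),np.sin(a)]);c=np.array([548.2,245.4])
go(c-u*85,82.5,35.2);print(state()["force"],state()["torque"])
E
```

```text
time_s: 16.25
tcp_pos: [603.8, 167.2, 82.9]
orientation: [1.446, 2.789, 0.001]
force: [0.3, 0.3, -0.8]
finger_gap: 15.3
grip_force: 30.0
shift [ 0.011  -0.0004  0.0004] turn(cw) -0.01 now [603.8 167.2  82.9] 35.19 q6 -0.43 tilt 0.03
[ 0.34360538  0.29928435 -0.84758302] [ 0.04070935 -0.07535888 -0.03606885]
```

```bash
python3 -m jog '{"xyz":[[0.003,0,0],[0.006,0,0],[0.009,0,0],[0.011,0,0],[0.012,0,0],[0.013,0,0],[0.013,0,0]],"turn":[0,0,0,0,0,0,0],"fingers":[1,1,1,1,1,1,1]}'; python3 - <<'E'
from h import *
a=np.radians(125.2);u=np.array([np.cos(a),np.sin(a)]);c=np.array([548.2,245.4])
go(c-u*85,82.5,35.2);print(state()["force"],state()["torque"])
E
```

```text
time_s: 17.12
tcp_pos: [598.2, 175.4, 83.6]
orientation: [1.446, 2.783, -0.001]
force: [4.2, -4.3, -0.8]
finger_gap: 15.3
grip_force: 30.0
shift [ 0.001  -0.0005  0.0011] turn(cw) -0.11 now [598.2 175.4  83.6] 35.09 q6 -0.42 tilt 0.31
[ 4.19998942 -4.27865318 -0.84819663] [-0.99475739 -0.71996725 -0.13428604]
```

```bash
python3 -m jog '{"xyz":[[-0.003,0,0.0005],[-0.003,0,0.0005],[-0.0028,-0.0038,0.0005],[-0.0027,-0.0076,0.0005],[-0.0022,-0.0114,0.0005],[-0.0017,-0.0151,0.0005],[-0.001,-0.0188,0.0005],[0,-0.0225,0.0005],[0,-0.0225,0.0005]],"turn":[0,0,2.5,5,7.5,10,12.5,15,15],"fingers":[1,1,1,1,1,1,1,1,1]}'; python3 - <<'E'
from h import *
s=state();print(s["force"],s["torque"],s["finger_gap"])
a=np.radians(125.2-15);u=np.array([np.cos(a),np.sin(a)]);c=np.array([548.2,245.4])
go(c-u*87,82.5,20.2);print(np.hypot(*(s["tcp_pos"][:2]-c)))
q,e=read_camera("scene");p,e=read_camera("top")
cv2.imwrite("pics/v6.png",np.hstack([cv2.resize(p[160:280,210:330],(400,400),interpolation=3),cv2.resize(q[110:210,240:340],(400,400),interpolation=3)]))
E
```

```text
time_s: 18.25
tcp_pos: [577.7, 165.5, 82.4]
orientation: [-1.796, -2.576, -0.002]
force: [2.0, 1.7, -1.5]
finger_gap: 15.5
grip_force: 30.0
[ 1.95890258  1.71975925 -1.46530703] [ 0.22184649 -0.20039617 -0.1673298 ] 15.458574274351903
shift [-0.0018 -0.0001 -0.0001] turn(cw) 0.03 now [577.7 165.5  82.4] 20.23 q6 -0.17 tilt 0.1
85.20362883508909
```

View pics/v6.png

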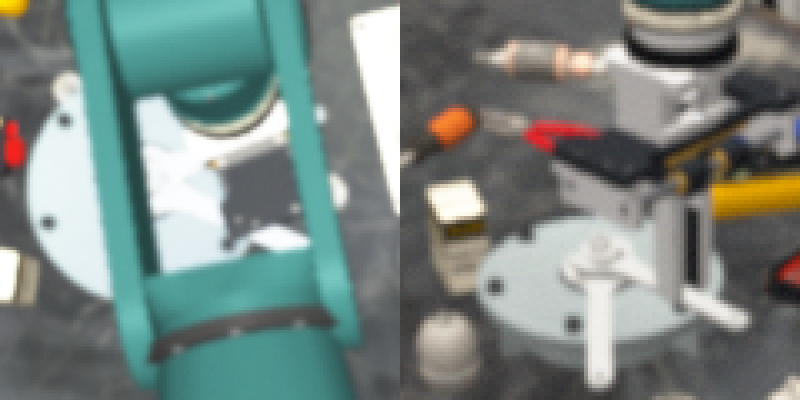

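The narrow spanner is on the locknut and turning it, with a reaction of about 2.6 N. The wide spanner's handle stays put.

```bash
python3 -m jog '{"xyz":[[0.0001,-0.0037,0],[0.0003,-0.0074,0],[0.0007,-0.0111,0],[0.0013,-0.0148,0],[0.002,-0.0184,0],[0.0029,-0.022,0],[0.0039,-0.0256,0],[0.0051,-0.0291,0],[0.0065,-0.0325,0],[0.008,-0.0359,0],[0.008,-0.0359,0]],"turn":[2.5,5,7.5,10,12.5,15,17.5,20,22.5,25,25],"fingers":[1,1,1,1,1,1,1,1,1,1,1]}'; python3 - <<'E'
from h import *
s=state();print(s["force"],s["torque"],s["finger_gap"])
go((548,245),82.5,-4.8);print(np.hypot(*(s["tcp_pos"][:2]-[548.2,245.4])))
E
```

```text
time_s: 19.73
tcp_pos: [541.9, 159.9, 82.6]
orientation: [2.311, 2.127, 0.002]
force: [2.0, 1.6, -0.5]
finger_gap: 15.4
grip_force: 30.0
[ 1.98926438  1.55224526 -0.46491145] [ 0.15279009 -0.30195218  0.04918863] 15.381837718815206
shift [ 0.0853 -0.0009  0.0002] turn(cw) 0.05 now [541.9 159.9  82.6] -4.75 q6 0.27 tilt 0.06
85.76700939258491
```

```bash
python3 -m jog '{"xyz":[[0.0001,-0.003,0],[0.0003,-0.006,0],[0.0005,-0.0089,0],[0.0005,-0.0089,0]],"turn":[2,4,6,6],"fingers":[1,1,1,1]}'
```

```text
time_s: 20.23
tcp_pos: [532.7, 161.0, 82.6]
orientation: [2.421, 2.002, 0.001]
force: [1.3, 1.7, -0.8]
finger_gap: 15.3
grip_force: 30.0
```

```bash
python3 -m jog '{"xyz":[[0,-0.0022,0],[0.0001,-0.0044,0],[0.0001,-0.0044,0]],"turn":[1.5,3,3],"fingers":[1,1,1]}'
```

```text
time_s: 20.6
tcp_pos: [528.3, 161.9, 82.5]
orientation: [-2.473, -1.938, -0.001]
force: [2.6, 2.4, -0.6]
finger_gap: 15.2
grip_force: 30.0
```

```bash
python3 -m jog '{"xyz":[[0,-0.0022,0],[0.0001,-0.0044,0],[0.0001,-0.0044,0]],"turn":[1.5,3,3],"fingers":[1,1,1]}'
```

```text
time_s: 20.98
tcp_pos: [524.0, 163.0, 82.4]
orientation: [-2.523, -1.872, -0.0]
force: [3.4, 2.4, -0.7]
finger_gap: 15.4
grip_force: 30.0
```

```bash
python3 -m jog '{"xyz":[[0,-0.0022,0],[0.0001,-0.0044,0],[0.0001,-0.0044,0]],"turn":[1.5,3,3],"fingers":[1,1,1]}'; python3 -c "
from h import *
go((548.2,245.4),82.5,-19.8)"
```

```text
time_s: 21.35
tcp_pos: [519.8, 164.4, 82.4]
orientation: [-2.571, -1.806, -0.0]
force: [3.0, 1.4, -0.8]
finger_gap: 15.5
grip_force: 30.0
shift [ 0.0859 -0.0008 -0.0001] turn(cw) -0.03 now [519.8 164.4  82.4] -19.83 q6 0.55 tilt 0.01
```

```bash
python3 -m jog '{"xyz":[[0,-0.0022,0],[0.0001,-0.0044,0],[0.0001,-0.0044,0]],"turn":[1.5,3,3],"fingers":[1,1,1]}'; python3 - <<'E'
from h import *
q,e=read_camera("scene")
cv2.imwrite("pics/v7.png",cv2.resize(q[120:210,240:340],None,fx=6,fy=6,interpolation=3))
E
```

```text
time_s: 21.72
tcp_pos: [515.7, 165.9, 82.4]
orientation: [2.617, 1.738, -0.0]
force: [2.3, 1.6, -0.4]
finger_gap: 15.5
grip_force: 30.0
```

View pics/v7.png

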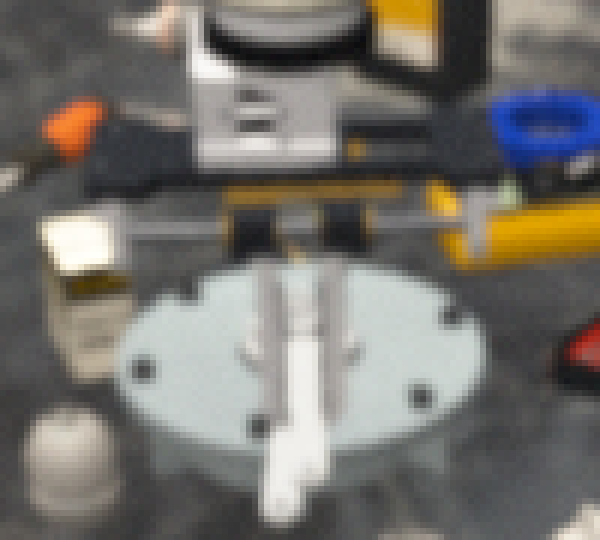

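The wide handle bears on its screw (end at about (282,510)) and has not gone round. The narrow spanner is close to it on the counter-clockwise side. I continue to the stop.

```bash
python3 -m jog '{"xyz":[[0,-0.0022,0],[0.0001,-0.0044,0],[0.0001,-0.0044,0]],"turn":[1.5,3,3],"fingers":[1,1,1]}'
```

```text
time_s: 22.15
tcp_pos: [511.6, 167.7, 82.4]
orientation: [2.662, 1.669, -0.0]
force: [2.3, 1.9, -1.1]
finger_gap: 15.4
grip_force: 30.0
```

```bash
python3 -m jog '{"xyz":[[0,-0.0015,0],[0.0001,-0.003,0],[0.0001,-0.003,0]],"turn":[1,2,2],"fingers":[1,1,1]}'; python3 -c "
from h import *
go((548.2,245.4),82.5,-27.8);print(state()['torque'])"
```

```text
time_s: 22.52
tcp_pos: [509.0, 169.0, 82.4]
orientation: [2.69, 1.622, -0.0]
force: [1.4, 2.0, -0.7]
finger_gap: 15.2
grip_force: 30.0
shift [ 0.0858 -0.001  -0.0002] turn(cw) -0.03 now [509.  169.   82.4] -27.83 q6 0.7 tilt 0.02
[ 0.15440827 -0.3202723   0.11863656]
```

```bash
python3 - <<'E'
from h import *
q,e=read_camera("scene");cv2.imwrite("pics/s8.png",q)
v7=cv2.resize(cv2.imread("pics/v7.png"),(100,90),interpolation=cv2.INTER_AREA)
s4=cv2.cvtColor(cv2.imread("pics/s4.png"),cv2.COLOR_BGR2GRAY);g=cv2.cvtColor(q,cv2.COLOR_BGR2GRAY);g7=cv2.cvtColor(v7,cv2.COLOR_BGR2GRAY)
for r in range(190,210,3):
    print(r,"s4",[int(x) for x in s4[r,278:300]]);print("   v7",[int(x) for x in g7[r-120,38:60]]);print("   now",[int(x) for x in g[r,278:300]])
E
```

```text
190 s4 [118, 139, 161, 133, 90, 78, 103, 148, 198, 232, 237, 238, 238, 236, 226, 208, 192, 165, 139, 148, 161, 165]
   v7 [200, 196, 185, 138, 93, 80, 107, 150, 168, 175, 206, 233, 239, 239, 236, 223, 187, 175, 188, 198, 199, 202]
   now [199, 198, 184, 144, 123, 130, 160, 212, 236, 239, 239, 236, 223, 185, 174, 185, 195, 198, 199, 201, 202, 202]
193 s4 [130, 150, 175, 168, 145, 140, 154, 180, 207, 232, 237, 239, 238, 234, 222, 202, 191, 175, 148, 149, 158, 160]
   v7 [190, 196, 189, 170, 147, 144, 176, 222, 238, 238, 238, 239, 239, 239, 239, 235, 213, 197, 194, 194, 187, 181]
   now [188, 194, 188, 171, 150, 148, 186, 232, 239, 239, 238, 235, 214, 193, 190, 192, 192, 194, 193, 192, 188, 183]
196 s4 [117, 114, 118, 119, 123, 124, 122, 126, 169, 221, 238, 240, 239, 234, 208, 156, 120, 109, 110, 105, 104, 102]
   v7 [117, 119, 120, 122, 122, 135, 182, 230, 238, 239, 239, 238, 235, 233, 236, 232, 195, 139, 112, 104, 104, 104]
   now [114, 117, 119, 121, 123, 149, 198, 231, 235, 235, 236, 232, 189, 139, 118, 116, 117, 110, 107, 108, 103, 105]
199 s4 [115, 120, 119, 117, 118, 114, 115, 12
[... 518 characters left out ...]
 now [69, 70, 71, 73, 88, 148, 210, 226, 223, 223, 227, 208, 158, 104, 88, 88, 83, 81, 85, 90, 89, 81]
205 s4 [57, 58, 58, 57, 58, 59, 67, 77, 116, 177, 203, 200, 202, 197, 165, 108, 69, 69, 78, 87, 87, 87]
   v7 [59, 56, 54, 56, 70, 129, 187, 208, 203, 206, 195, 162, 118, 83, 63, 59, 65, 68, 76, 84, 89, 89]
   now [57, 57, 52, 57, 69, 128, 190, 207, 203, 205, 194, 162, 119, 81, 62, 60, 64, 69, 78, 86, 88, 88]
208 s4 [54, 51, 56, 55, 57, 62, 63, 59, 68, 70, 71, 73, 70, 67, 63, 62, 65, 69, 77, 82, 83, 87]
   v7 [53, 53, 58, 58, 60, 67, 70, 74, 82, 78, 67, 57, 56, 59, 57, 65, 63, 71, 79, 80, 86, 89]
   now [53, 54, 58, 55, 60, 64, 70, 75, 85, 80, 70, 60, 55, 56, 59, 63, 67, 67, 74, 84, 85, 90]
```

The wide handle end hasn't moved over the last 5°, so it is being held. Jaw slack (±5.9° and ±4.7°) accounts for the extra travel. Continuing.

```bash
python3 -m jog '{"xyz":[[0,-0.0015,0],[0.0001,-0.003,0],[0.0001,-0.003,0]],"turn":[1,2,2],"fingers":[1,1,1]}';python3 -c "
from h import *
s=state();r=s['tcp_pos']-[548.2,245.4,0];print('T',s['torque'][2],(r[0]*s['force'][1]-r[1]*s['force'][0])/1000)"
```

```text
time_s: 22.95
tcp_pos: [506.4, 170.5, 82.3]
orientation: [2.718, 1.575, -0.001]
force: [1.3, 0.7, -0.6]
finger_gap: 15.5
grip_force: 30.0
T 0.07566978867767629 0.0665742815136601
```

```bash
python3 -m jog '{"xyz":[[0,-0.0015,0],[0.0001,-0.003,0],[0.0001,-0.003,0]],"turn":[1,2,2],"fingers":[1,1,1]}';python3 -c "
from h import *
s=state();r=s['tcp_pos']-[548.2,245.4,0];print('T',s['torque'][2],(r[0]*s['force'][1]-r[1]*s['force'][0])/1000)"
```

```text
time_s: 23.32
tcp_pos: [503.8, 172.0, 82.3]
orientation: [2.745, 1.527, -0.001]
force: [1.3, 0.1, -0.8]
finger_gap: 15.0
grip_force: 30.0
T 0.07268973462608544 0.08788837058269873
```

```bash
python3 -m jog '{"xyz":[[0,-0.0015,0],[0.0001,-0.003,0],[0.0001,-0.003,0]],"turn":[1,2,2],"fingers":[1,1,1]}';python3 -c "
from h import *
s=state();r=s['tcp_pos']-[548.2,245.4,0];print('T',s['torque'][2],(r[0]*s['force'][1]-r[1]*s['force'][0])/1000)"
```

```text
time_s: 23.7
tcp_pos: [501.3, 173.7, 82.3]
orientation: [2.772, 1.479, -0.001]
force: [2.3, -0.9, 0.5]
finger_gap: 15.6
grip_force: 30.0
T 0.07618506047915796 0.20697112944997842
```

```bash
python3 -m jog '{"xyz":[[0,-0.0015,0],[0.0001,-0.003,0],[0.0001,-0.003,0]],"turn":[1,2,2],"fingers":[1,1,1]}';python3 -c "
from h import *
s=state();r=s['tcp_pos']-[548.2,245.4,0];print('T',s['torque'][2],(r[0]*s['force'][1]-r[1]*s['force'][0])/1000)
q,e=read_camera('scene');g=cv2.cvtColor(q,cv2.COLOR_BGR2GRAY)
for r in (202,205):print([int(x) for x in g[r,278:300]])"
```

```text
time_s: 24.08
tcp_pos: [498.8, 175.4, 82.3]
orientation: [2.797, 1.43, -0.001]
force: [0.5, -2.6, -0.8]
finger_gap: 15.1
grip_force: 30.0
T 0.11380724791192554 0.16257100856118356
[79, 79, 80, 74, 85, 149, 219, 233, 231, 232, 234, 220, 162, 109, 89, 86, 82, 80, 85, 86, 85, 81]
[56, 56, 56, 54, 70, 130, 187, 206, 206, 206, 196, 163, 120, 85, 62, 59, 60, 69, 79, 86, 93, 90]
```

```bash
python3 -m jog '{"xyz":[[0,-0.0015,0],[0.0001,-0.003,0],[0.0001,-0.003,0]],"turn":[1,2,2],"fingers":[1,1,1]}';python3 -c "
from h import *
s=state();r=s['tcp_pos']-[548.2,245.4,0];print('T',s['torque'][2],(r[0]*s['force'][1]-r[1]*s['force'][0])/1000, np.hypot(*r[:2]))"
```

```text
time_s: 24.5
tcp_pos: [496.4, 177.3, 82.3]
orientation: [2.822, 1.381, -0.001]
force: [0.4, -2.4, -0.1]
finger_gap: 15.4
grip_force: 30.0
T 0.12928318276659867 0.14647022701452317 85.57643934975592
```

```bash
python3 -m jog '{"xyz":[[0,-0.0015,0],[0.0001,-0.003,0],[0.0001,-0.003,0]],"turn":[1,2,2],"fingers":[1,1,1]}';python3 -c "
from h import *
s=state();r=s['tcp_pos']-[548.2,245.4,0];print('T',s['torque'][2],(r[0]*s['force'][1]-r[1]*s['force'][0])/1000, np.hypot(*r[:2]))"
```

```text
time_s: 24.88
tcp_pos: [494.1, 179.3, 82.3]
orientation: [2.845, 1.332, -0.001]
force: [-1.0, -3.0, 0.4]
finger_gap: 15.3
grip_force: 30.0
T 0.10751888016011847 0.09928764998292539 85.44447550044721
```

```bash
python3 -m jog '{"xyz":[[0,-0.0015,0],[0.0001,-0.003,0],[0.0001,-0.003,0]],"turn":[1,2,2],"fingers":[1,1,1]}';python3 -c "
from h import *
s=state();r=s['tcp_pos']-[548.2,245.4,0];print('T',s['torque'][2],(r[0]*s['force'][1]-r[1]*s['force'][0])/1000, np.hypot(*r[:2]))
q,e=read_camera('scene');g=cv2.cvtColor(q,cv2.COLOR_BGR2GRAY)
for r in (202,205):print([int(x) for x in g[r,278:300]])"
```

```text
time_s: 25.25
tcp_pos: [491.9, 181.3, 82.3]
orientation: [2.868, 1.282, -0.001]
force: [-1.3, -2.5, -0.3]
finger_gap: 15.6
grip_force: 30.0
T 0.09059876758803562 0.05372976455461136 85.37754461617101
[66, 67, 71, 73, 89, 153, 215, 234, 231, 232, 235, 219, 163, 107, 88, 87, 81, 81, 83, 88, 88, 78]
[56, 56, 56, 55, 68, 128, 187, 207, 204, 206, 195, 160, 119, 81, 64, 62, 63, 70, 80, 86, 94, 91]
```

```bash
python3 - <<'E'
from h import *
s=state();R=Ro.from_rotvec(s["orientation"]).as_matrix();u=R[:2,0];print(np.degrees(np.arctan2(u[1],u[0])))
q,e=read_camera("scene");p,_=read_camera("top");cv2.imwrite("pics/s9.png",q);cv2.imwrite("pics/t9.png",p)
g=cv2.cvtColor(q,cv2.COLOR_BGR2GRAY);gt=cv2.cvtColor(p,cv2.COLOR_BGR2GRAY)
for n,G in(("scene",g),("top",gt)):
  for k in(57,50,40,25,-35,-47,-60,-85):
    P=proj(n,[[*(s["tcp_pos"][:2]-u*k),65]])[0];x,y=int(round(P[0])),int(round(P[1]))
    print(n,k,P.round(1),[int(v) for v in G[y,x-8:x+9]])
E
```

```text
48.17450359543298
scene 57 [273.3 198.3] [82, 99, 98, 93, 95, 90, 130, 192, 218, 215, 210, 207, 185, 148, 124, 117, 115]
scene 50 [274.2 196.9] [105, 107, 104, 103, 105, 137, 196, 223, 221, 217, 221, 217, 180, 134, 117, 112, 111]
scene 40 [275.5 194.9] [110, 109, 109, 109, 120, 156, 203, 230, 236, 237, 238, 230, 191, 149, 137, 144, 154]
scene 25 [277.3 192. ] [144, 158, 171, 182, 192, 210, 229, 237, 239, 238, 236, 220, 176, 125, 109, 141, 204]
scene -35 [284.2 181. ] [100, 56, 108, 172, 191, 178, 155, 163, 169, 162, 136, 143, 187, 227, 237, 236, 222]
scene -47 [285.5 179. ] [55, 105, 151, 152, 149, 148, 163, 173, 167, 146, 146, 175, 188, 189, 186, 184, 177]
scene -60 [286.8 176.8] [166, 177, 175, 171, 170, 174, 168, 146, 161, 199, 221, 214, 196, 187, 181, 170, 173]
scene -85 [289.4 172.6] [169, 162, 171, 169, 158, 139, 149, 190, 215, 213, 212, 218, 219, 226, 235, 236, 229]
top 57 [295.3 250.1] [87, 97, 119, 138, 148, 150, 152, 152, 151, 151, 146, 133, 106, 89, 95, 108, 114]
top 50 [293.2 248.2] [79, 94, 110, 125, 135, 146, 150, 152, 151, 151, 152, 149, 136, 109, 88, 98, 119]
top 40 [290.2 245.6] [78, 88, 118, 165, 200, 202, 177, 155, 151, 151, 151, 150, 151, 150, 144, 124, 97]
top 25 [285.6 241.6] [95, 111, 150, 206, 240, 251, 253, 252, 244, 212, 167, 152, 151, 150, 151, 150, 150]
top -35 [267.6 226. ] [125, 123, 124, 123, 121, 120, 119, 116, 117, 116, 115, 113, 113, 111, 109, 108, 107]
top -47 [264.1 222.9] [136, 136, 134, 134, 133, 132, 132, 131, 131, 130, 129, 127, 128, 127, 126, 125, 124]
top -60 [260.2 219.5] [148, 147, 146, 145, 143, 143, 142, 141, 141, 139, 138, 139, 138, 137, 137, 136, 134]
top -85 [252.8 213.1] [165, 167, 168, 169, 169, 170, 170, 172, 172, 173, 174, 173, 173, 173, 172, 172, 170]
```

```bash
cat >> h.py <<'E'
def handle(g,ks,z=65,n="scene",lat=14):
    "handle centreline offsets (mm) from the tool axis at distances ks behind the TCP, sampled across the handle"
    s=state();R=Ro.from_rotvec(s["orientation"]).as_matrix();u=R[:2,0];v=R[:2,1];o=[]
    t=np.arange(-lat,lat+.1,.5)
    for k in ks:
        P=proj(n,[[*(s["tcp_pos"][:2]-u*k+v*a),z] for a in t]).astype(np.float32)
        L=cv2.remap(g,P[None,:,0],P[None,:,1],cv2.INTER_LINEAR)[0].astype(float)
        b=t[L>(L.min()+L.max())/2]; o.append((k,round(b.mean(),1),round(np.ptp(b),1)))
    return o
E
python3 - <<'E'
from h import *
g=cv2.cvtColor(cv2.imread("pics/s9.png"),cv2.COLOR_BGR2GRAY)
print(handle(g,range(12,60,5)))
print(handle(g,range(12,60,5),z=62))
E
```

```text
[(12, np.float64(0.0), np.float64(16.0)), (17, np.float64(-2.5), np.float64(23.0)), (22, np.float64(-2.2), np.float64(23.5)), (27, np.float64(-1.2), np.float64(20.5)), (32, np.float64(0.5), np.float64(17.0)), (37, np.float64(0.8), np.float64(17.5)), (42, np.float64(1.2), np.float64(17.5)), (47, np.float64(1.5), np.float64(18.0)), (52, np.float64(1.8), np.float64(17.5)), (57, np.float64(2.2), np.float64(15.5))]
[(12, np.float64(-3.2), np.float64(21.5)), (17, np.float64(-3.0), np.float64(22.0)), (22, np.float64(-3.2), np.float64(21.5)), (27, np.float64(-1.5), np.float64(17.0)), (32, np.float64(-0.8), np.float64(17.5)), (37, np.float64(-0.8), np.float64(17.5)), (42, np.float64(-0.5), np.float64(18.0)), (47, np.float64(0.0), np.float64(17.0)), (52, np.float64(0.5), np.float64(16.0)), (57, np.float64(1.5), np.float64(14.0))]
```

```bash
python3 -m jog '{"xyz":[[0,-0.0015,0],[0.0001,-0.003,0],[0.0002,-0.0045,0]],"turn":[1,2,3],"fingers":[1,1,1]}';python3 - <<'E'
from h import *
s=state();r=s['tcp_pos']-[548.2,245.4,0];print('T',s['torque'],(r[0]*s['force'][1]-r[1]*s['force'][0])/1000)
q,e=read_camera("scene");g=cv2.cvtColor(q,cv2.COLOR_BGR2GRAY)
print(handle(g,range(27,60,5)))
for r in (202,205):print([int(x) for x in g[r,278:300]])
E
```

```text
time_s: 25.78
tcp_pos: [488.7, 184.4, 82.3]
orientation: [2.901, 1.205, -0.001]
force: [-2.0, -3.9, -0.1]
finger_gap: 15.1
grip_force: 30.1
T [-0.83630053  0.48106627  0.11453163] 0.10696449599015662
[(27, np.float64(0.0), np.float64(17.0)), (32, np.float64(0.8), np.float64(17.5)), (37, np.float64(1.2), np.float64(18.5)), (42, np.float64(1.5), np.float64(18.0)), (47, np.float64(2.0), np.float64(18.0)), (52, np.float64(2.0), np.float64(17.0)), (57, np.float64(2.5), np.float64(15.0))]
[68, 71, 71, 73, 85, 148, 217, 233, 231, 232, 235, 217, 163, 106, 88, 85, 85, 81, 82, 90, 84, 81]
[59, 57, 56, 56, 73, 126, 187, 207, 204, 206, 195, 157, 118, 85, 63, 59, 63, 71, 78, 84, 92, 88]
```

```bash
python3 -m jog '{"xyz":[[0.0001,0.003,0],[0.0002,0.006,0],[-0.004,0.0063,0],[-0.012,0.0068,0],[-0.024,0.0077,0],[-0.0447,0.0091,0],[-0.0447,0.0091,0],[-0.0447,0.0091,-0.05],[-0.0447,0.0091,-0.09]],"turn":[-2,-4,-4,-4,-4,-4,-4,-4,-4],"fingers":[1,1,1,1,1,1,1,1,1]}';python3 -c "
from h import *
go((455,-70),170,-84.8)"
```

```text
time_s: 26.95
tcp_pos: [464.2, 146.6, 173.8]
orientation: [-2.857, -1.306, -0.002]
force: [0.7, -0.2, -0.7]
finger_gap: 15.2
grip_force: 30.0
shift [-0.1698  0.1348  0.0036] turn(cw) 43.95 now [464.2 146.6 173.8] -40.85 q6 0.9 tilt 0.07
```

```bash
python3 -m jog '{"xyz":[[-0.17,0.135,0],[-0.17,0.135,0],[-0.17,0.135,0],[-0.17,0.135,0],[-0.17,0.135,0],[-0.17,0.135,0]],"turn":[44,44,44,44,44,44],"fingers":[1,1,1,1,1,1]}';python3 - <<'E'
from h import *
im,_=read_camera("top");cv2.imwrite("pics/t10.png",im)
def hexa(im):
    u=cv2.cvtColor(cv2.resize(im[205:225,243:265],None,fx=8,fy=8,interpolation=cv2.INTER_CUBIC),cv2.COLOR_BGR2GRAY)
    for t in(190,215,235):
        c=max(cv2.findContours((u>t).astype(np.uint8),cv2.RETR_EXTERNAL,cv2.CHAIN_APPROX_NONE)[0],key=cv2.contourArea).reshape(-1,2)
        H=ray("top",(c+.5)/8-.5+[243,205],67)[:,:2];M=H-H.mean(0);a=np.arctan2(M[:,1],M[:,0]);R=np.hypot(*M.T)
        print(t,H.mean(0).round(1),np.ptp(M,0).round(1),"corner",(np.degrees(np.angle((R**4*np.exp(6j*a)).sum()))/6).round(1),"amp",abs((R**4*np.exp(6j*a)).sum()/(R**4).sum()).round(3))
for f in("top0","t4","t10"): hexa(cv2.imread(f"pics/{f}.png"))
# wide handle line: sampled across the handle about the spindle
C=np.array([547.8,245.5])
for f in("t4","t10"):
    g=cv2.cvtColor(cv2.imread(f"pics/{f}.png"),cv2.COLOR_BGR2GRAY)
    o=[]
    for r in range(95,150,6):
        a=np.radians(np.arange(-128,-100,.2));P=proj("top",np.c_[C[0]+r*np.cos(a),C[1]+r*np.sin(a),0*a+52]).astype(np.float32)
        L=cv2.remap(g,P[None,:,0],P[None,:,1],1)[0].astype(float);b=a[L>(L.max()+L.min())/2];o.append((r,np.degrees(b.mean()).round(1),(np.ptp(b)*r).round(1)))
    print(f,o)
E
```

```text
time_s: 27.7
tcp_pos: [455.1, -69.9, 172.4]
orientation: [-3.137, -0.144, -0.001]
force: [-0.4, -0.4, -1.2]
finger_gap: 15.5
grip_force: 30.0
190 [546.3 244.2] [39.4 37.2] corner 4.9 amp 0.106
215 [546.4 244.3] [36.5 34.7] corner 5.6 amp 0.12
235 [546.5 244.4] [34.  31.5] corner 5.5 amp 0.146
190 [542.3 239.6] [51.2 55. ] corner 7.1 amp 0.116
215 [543.7 237.8] [51.1 55. ] corner 10.2 amp 0.13
235 [541.1 236.4] [51.1 52.7] corner -10.0 amp 0.138
190 [542.2 239.6] [51.1 55. ] corner 6.7 amp 0.109
215 [543.1 238.3] [51.1 55. ] corner 9.5 amp 0.135
235 [541.5 238.8] [51.1 53.1] corner -10.0 amp 0.203
t4 [(95, np.float64(-114.3), np.float64(18.9)), (101, np.float64(-114.3), np.float64(19.4)), (107, np.float64(-114.2), np.float64(19.4)), (113, np.float64(-114.3), np.float64(20.1)), (119, np.float64(-114.2), np.float64(19.9)), (125, np.float64(-113.1), np.float64(40.6)), (131, np.float64(-111.6), np.float64(42.1)), (137, np.float64(-111.4), np.float64(43.0)), (143, np.float64(-111.9), np.float64(44.9)), (149, np.float64(-114.2), np.float64(18.7))]
t10 [(95, np.float64(-117.6), np.float64(19.2)), (101, np.float64(-117.7), np.float64(19.4)), (107, np.float64(-117.6), np.float64(19.4)), (113, np.float64(-117.6), np.float64(19.7)), (119, np.float64(-117.6), np.float64(19.9)), (125, np.float64(-116.1), np.float64(47.6)), (131, np.float64(-114.3), np.float64(49.4)), (137, np.float64(-114.1), np.float64(51.2)), (143, np.float64(-114.6), np.float64(53.4)), (149, np.float64(-117.7), np.float64(18.2))]
```

```bash
python3 - <<'E'
from h import *
a=np.radians(np.arange(0,360,2));C=np.array([547.4,245.2])
pr={}
for f in("top0","t4","t10"):
    g=cv2.imread(f"pics/{f}.png").min(2)
    for r in(11,13,14,15,16,17):
        P=proj("top",np.c_[C[0]+r*np.cos(a),C[1]+r*np.sin(a),0*a+67]).astype(np.float32)
        L=cv2.remap(g,P[None,:,0],P[None,:,1],cv2.INTER_CUBIC)[0].astype(float);pr[f,r]=L
        h=(L*np.exp(6j*a)).mean();print(f,r,"corner",np.round(np.degrees(np.angle(h))/6,1),"amp",abs(h).round(1),"mean",L.mean().round())
for f in("t4","t10"): print(f,pr[f,16][::5].astype(int))
g4=cv2.imread("pics/t4.png").min(2).astype(int);g10=cv2.imread("pics/t10.png").min(2).astype(int);g0=cv2.imread("pics/top0.png").min(2).astype(int)
for G in(g0,g4,g10): print(G[206:223,245:264])
E
```

```text
top0 11 corner -13.5 amp 0.3 mean 247.0
top0 13 corner -1.6 amp 0.3 mean 245.0
top0 14 corner 3.2 amp 0.8 mean 242.0
top0 15 corner 4.5 amp 1.6 mean 237.0
top0 16 corner 4.4 amp 2.8 mean 230.0
top0 17 corner 4.5 amp 4.5 mean 218.0
t4 11 corner -10.5 amp 0.3 mean 247.0
t4 13 corner -4.7 amp 0.2 mean 245.0
t4 14 corner 2.3 amp 0.8 mean 243.0
t4 15 corner 3.5 amp 1.2 mean 239.0
t4 16 corner 4.0 amp 1.9 mean 234.0
t4 17 corner 4.0 amp 3.2 mean 227.0
t10 11 corner -1.9 amp 0.2 mean 247.0
t10 13 corner -7.8 amp 0.6 mean 245.0
t10 14 corner -6.5 amp 1.1 mean 242.0
t10 15 corner -7.3 amp 1.9 mean 238.0
t10 16 corner -7.0 amp 2.7 mean 233.0
t10 17 corner -5.8 amp 3.7 mean 226.0
t4 [242 229 213 211 218 223 227 225 222 220 224 228 236 244 244 242 239 237
 240 243 241 237 231 234 240 240 237 231 229 236 243 245 246 247 247 246]
t10 [237 218 205 206 214 223 228 218 210 210 221 231 238 240 240 241 243 245
 243 240 236 236 237 240 239 233 232 235 241 241 240 241 245 247 248 247]
[[190 164 147 138 135 142 156 171 176 166 152 139 134 134 137 145 161 187
  208]
 [165 142 136 142 155 174 201 221 226 21
[... 3312 characters left out ...]
 241 242 243 246 248 245 239 229 210 215 238
  245]
 [158 212 242 248 248 245 242 241 242 245 248 248 245 237 227 215 229 244
  249]
 [163 212 242 249 249 246 244 244 245 247 248 247 243 237 230 229 241 249
  251]
 [179 212 238 247 248 247 246 247 247 247 245 243 241 239 236 240 248 251
  251]
 [220 227 233 241 244 245 245 246 245 243 241 239 238 237 239 245 250 251
  252]
 [244 243 240 239 240 243 244 244 242 240 237 231 227 229 240 249 251 252
  252]
 [248 250 249 246 244 244 245 244 241 234 224 208 203 226 243 250 252 252
  252]
 [243 249 251 251 250 248 247 244 236 221 200 194 212 235 247 251 251 251
  252]
 [227 241 248 251 251 251 250 247 239 226 215 221 233 241 246 247 247 248
  250]]
```

```bash
python3 - <<'E'
from h import *
g=cv2.imread("pics/t10.png").min(2)
T=np.array([455.1,-69.9]);a=np.radians(5.2);u=np.array([np.cos(a),np.sin(a)]);v=np.array([u[1],-u[0]])
z=155
X=np.arange(20,125,3);Y=np.arange(-36,37,3)
M=np.array([[*(T+u*x+v*y),z] for x in X for y in Y])
P=proj("top",M).astype(np.float32);L=cv2.remap(g,P[None,:,0],P[None,:,1],1)[0].reshape(len(X),len(Y))
print("y",Y)
for x,l in zip(X,L): print(x,"".join("%4d"%k for k in l))
E
```

```text
y [-36 -33 -30 -27 -24 -21 -18 -15 -12  -9  -6  -3   0   3   6   9  12  15
  18  21  24  27  30  33  36]
20   88  69  45  45  70  96 107 109 108 107 107 102  84  65  62  67  67  68  68  70  70  72  71  72  74
23   91  73  49  43  58  87 105 108 109 108 108 105  90  69  61  66  70  70  71  70  72  73  73  74  75
26   91  75  52  43  52  77  99 108 108 108 108 107  97  77  64  66  70  72  73  73  74  75  75  76  76
29   93  77  54  45  48  65  91 106 108 108 109 107 104  89  68  64  70  73  75  75  76  77  77  78  79
32   94  79  58  45  46  57  81 103 108 109 109 108 106  95  69  62  68  74  77  76  77  78  79  79  81
35   95  83  60  46  47  52  75  97 107 108 107 108 107 100  79  62  65  73  77  79  79  79  81  82  83
38   96  86  66  50  48  52  65  89 105 108 108 108 108 105  89  64  62  72  79  81  82  84  84  85  87
41   96  93  77  56  49  52  58  81 100 107 108 107 107 108  96  73  59  69  79  83  85  86  88  90  92
44   96  95  82  58  47  51  57  72  95 106 109 107 109 108 102  82  62  66  79  86  90  92  95  97  99
47   98  96  83  58  45  48  56  64  85 102 108 108 108 108
[... 1952 characters left out ...]
19 110  97  78  58  50  53  58  67  73  75  76  75  74  73  69  55  51
107  140 108 110 114 118 122 123 118 109  99  88  68  51  50  55  60  71  74  74  73  72  72  68  57  50
110  129 110 112 114 114 114 115 111 105  99  93  78  56  47  51  58  67  71  72  72  70  69  67  59  49
113  122 112 115 116 115 113 109 107 105 101  98  87  68  51  48  54  61  68  70  70  69  67  64  61  52
116  122 113 115 113 111 109 108 109 107 105 103  96  83  62  49  51  56  64  67  66  65  64  63  61  56
119  119 110 109 107 107 105 105 106 108 109 107 103  94  74  56  48  51  59  64  65  62  61  60  61  67
122  109 102 101 101 103 103 104 105 108 108 107 102  96  84  68  54  48  54  59  60  59  58  61  66  80
```

The tips are 98 mm ahead of the TCP, so the jaw was fully on. My hexagon measure has the size of the lower nut (39 mm over corners), which puts the adjusting nut at about 0.2 rad. No hard stop was felt, so I'll refit the narrow spanner at the nut's present angle and push to the real stop.

```bash
python3 - <<'E'
from h import *
a=np.radians(54);u=np.array([np.cos(a),np.sin(a)]);c=np.array([548.2,245.4])
go(c-u*(85+42),150,-36)
E
```

```text
shift [ 0.038  -0.2095  0.0225] turn(cw) -48.68 now [455.1 -69.5 172.4] -84.68 q6 1.2 tilt 0.05
```

```bash
python3 -m jog '{"xyz":[[0.038,-0.21,0.022],[0.038,-0.21,0.022],[0.038,-0.21,0.022],[0.038,-0.21,0.022],[0.038,-0.21,0.022],[0.038,-0.21,0.022],[0.038,-0.21,0.022]],"turn":[-48.7,-48.7,-48.7,-48.7,-48.7,-48.7,-48.7],"fingers":[1,1,1,1,1,1,1]}';python3 - <<'E'
from h import *
a=np.radians(54);u=np.array([np.cos(a),np.sin(a)]);c=np.array([548.2,245.4])
go(c-u*(85+42),82.5,-36)
E
```

```text
time_s: 28.62
tcp_pos: [473.6, 142.5, 150.5]
orientation: [-2.801, -1.423, -0.0]
force: [0.5, 0.0, -1.4]
finger_gap: 15.5
grip_force: 30.0
shift [ 0.     -0.0001  0.068 ] turn(cw) -0.13 now [473.6 142.5 150.5] -36.13 q6 0.81 tilt 0.02
```

```bash
python3 -m jog '{"xyz":[[0,0,0.04],[0,0,0.068],[0,0,0.068],[0,0,0.068],[0.008,0,0.068],[0.016,0,0.068],[0.022,0,0.068],[0.027,0,0.068],[0.032,0,0.068],[0.036,0,0.068],[0.04,0,0.068],[0.04,0,0.068]],"turn":[0,0,0,0,0,0,0,0,0,0,0,0],"fingers":[1,1,1,1,1,1,1,1,1,1,1,1]}';python3 - <<'E'
from h import *
a=np.radians(54);u=np.array([np.cos(a),np.sin(a)]);c=np.array([548.2,245.4])
go(c-u*85,82.5,-36)
E
```

```text
time_s: 30.12
tcp_pos: [497.4, 174.6, 82.3]
orientation: [-2.8, -1.424, 0.0]
force: [0.1, 0.6, -0.2]
finger_gap: 15.3
grip_force: 30.0
shift [ 0.0021 -0.0005 -0.0002] turn(cw) -0.1 now [497.4 174.6  82.3] -36.1 q6 0.86 tilt 0.02
```

```bash
cat > t.py <<'E'
from h import *
s=state();c=np.array([548.2,245.4]);r=s['tcp_pos'][:2]-c;F=s['force']
print('T',(s['torque'][2]+(r[0]*F[1]-r[1]*F[0])/1000).round(3))
q,e=read_camera("scene");g=cv2.cvtColor(q,cv2.COLOR_BGR2GRAY);print(handle(g,range(32,58,5)))
E
python3 -m jog '{"xyz":[[0.0001,-0.0038,0],[0.0003,-0.0075,0],[0.0007,-0.0112,0],[0.0013,-0.0149,0],[0.0013,-0.0149,0]],"turn":[2.5,5,7.5,10,10],"fingers":[1,1,1,1,1]}'; python3 t.py
```

```text
time_s: 30.75
tcp_pos: [485.5, 183.4, 82.2]
orientation: [2.913, 1.175, -0.003]
force: [-1.4, -2.3, -1.2]
finger_gap: 15.3
grip_force: 30.1
T 0.18
[(32, np.float64(0.8), np.float64(17.5)), (37, np.float64(1.2), np.float64(17.5)), (42, np.float64(1.5), np.float64(18.0)), (47, np.float64(2.0), np.float64(18.0)), (52, np.float64(2.0), np.float64(18.0)), (57, np.float64(2.5), np.float64(16.0))]
```

```bash
python3 -m jog '{"xyz":[[0.0001,-0.003,0],[0.0003,-0.006,0],[0.0003,-0.006,0]],"turn":[2,4,4],"fingers":[1,1,1]}'; python3 t.py
```

```text
time_s: 31.18
tcp_pos: [481.5, 188.0, 82.0]
orientation: [2.952, 1.072, -0.004]
force: [-3.6, -3.6, -0.6]
finger_gap: 15.3
grip_force: 30.1
T 0.211
[(32, np.float64(1.5), np.float64(18.0)), (37, np.float64(1.5), np.float64(18.0)), (42, np.float64(1.8), np.float64(19.5)), (47, np.float64(2.2), np.float64(20.5)), (52, np.float64(2.5), np.float64(19.0)), (57, np.float64(3.5), np.float64(17.0))]
```

```bash
python3 -m jog '{"xyz":[[-0.0009,-0.003,0],[-0.0007,-0.006,0],[-0.0007,-0.006,0]],"turn":[2,4,4],"fingers":[1,1,1]}'; python3 t.py
```

```text
time_s: 31.6
tcp_pos: [477.5, 192.7, 82.2]
orientation: [2.988, 0.969, -0.001]
force: [-2.4, -1.7, -0.8]
finger_gap: 15.5
grip_force: 30.1
T 0.178
[(32, np.float64(1.5), np.float64(19.0)), (37, np.float64(1.8), np.float64(19.5)), (42, np.float64(2.2), np.float64(19.5)), (47, np.float64(2.5), np.float64(20.0)), (52, np.float64(2.5), np.float64(19.0)), (57, np.float64(3.8), np.float64(15.5))]
```

```bash
python3 -m jog '{"xyz":[[0.0001,-0.003,0],[0.0003,-0.006,0],[0.0003,-0.006,0]],"turn":[2,4,4],"fingers":[1,1,1]}'; python3 t.py;python3 - <<'E'
from h import *
q,e=read_camera("scene");g=cv2.cvtColor(q,cv2.COLOR_BGR2GRAY)
for r in (202,205):print([int(x) for x in g[r,278:300]])
E
```

```text
time_s: 32.02
tcp_pos: [474.1, 197.8, 82.1]
orientation: [-3.02, -0.865, 0.002]
force: [-2.6, -1.8, -1.4]
finger_gap: 15.2
grip_force: 30.1
T 0.162
[(32, np.float64(2.0), np.float64(20.0)), (37, np.float64(2.2), np.float64(19.5)), (42, np.float64(2.5), np.float64(18.0)), (47, np.float64(2.5), np.float64(17.0)), (52, np.float64(2.2), np.float64(16.5)), (57, np.float64(3.2), np.float64(13.5))]
[68, 73, 68, 73, 87, 151, 215, 233, 233, 232, 234, 219, 163, 103, 88, 85, 84, 82, 84, 89, 87, 80]
[58, 56, 55, 56, 72, 128, 190, 207, 205, 207, 195, 162, 116, 81, 58, 60, 65, 68, 76, 87, 91, 92]
```

```bash
python3 - <<'E'
from h import *
s=state();R=Ro.from_rotvec(s["orientation"]).as_matrix();u=R[:2,0];v=R[:2,1]
for n in("scene","top"):
    p,d=read_camera(n);g=p.min(2);c=calibration(n);T=np.array(c["cam_to_world"])
    V,U=np.mgrid[140:290,225:345];k=(g[V,U]>200)&(d[V,U]>0);U=U[k];V=V[k]
    q=cv2.undistortPoints(np.c_[U,V].astype(float).reshape(-1,1,2),np.array(c["mtx"]),np.array(c["dist"])).reshape(-1,2)
    W=(np.c_[q,np.ones(len(q))]*d[V,U][:,None])@T[:3,:3].T+T[:3,3]
    t=(W[:,:2]-s["tcp_pos"][:2])@u;l=(W[:,:2]-s["tcp_pos"][:2])@v
    for a in range(-60,110,8):
        m=(t>=a)&(t<a+8)&(abs(l)<(26 if a>55 else 7))&(W[:,2]>40)
        if m.sum()>2: print(n,a,m.sum(),"z",np.percentile(W[m,2],[10,50,90]).round(1),"lat",l[m].mean().round(1))
E
```

```text
scene -60 4 z [63.5 64.9 65.2] lat 2.4
scene -52 7 z [60.8 63.5 65. ] lat 1.5
scene -44 8 z [63.1 64.2 65.4] lat 0.5
scene -36 7 z [62.6 63.7 64.9] lat 0.7
scene -28 7 z [ 63.1  65.  122.5] lat 1.7
scene -20 10 z [ 63.1  64.  208.2] lat 0.3
scene -12 8 z [63.  63.5 64.8] lat -0.1
scene 44 8 z [62.5 63.3 64.7] lat 0.6
scene 52 9 z [50.9 64.  64.8] lat 0.7
scene 60 21 z [50.3 52.7 64.5] lat 7.0
scene 68 11 z [51.4 58.4 64.2] lat 1.3
scene 76 25 z [57.7 65.5 69. ] lat -1.4
scene 84 22 z [62.4 64.8 67.9] lat 1.8
scene 92 14 z [51.7 63.2 67.7] lat 11.2
scene 100 4 z [51.4 51.7 61.2] lat 14.0
top -44 3 z [65.3 70.5 70.8] lat -3.2
top -36 10 z [ 63.5  65.8 172.4] lat -1.4
top -28 11 z [64.4 66.8 69.2] lat -1.2
top -20 9 z [64.9 66.2 68.1] lat -1.1
```

```bash
python3 -m jog '{"xyz":[[0,0.003,0],[0,0.005,0],[-0.01,0.006,0],[-0.022,0.0065,0],[-0.045,0.008,0],[-0.045,0.008,0],[-0.045,0.008,-0.05],[-0.07,-0.02,-0.09],[-0.11,0.03,-0.09],[-0.13,0.09,-0.09],[-0.13,0.15,-0.09],[-0.13,0.18,-0.09],[-0.13,0.18,-0.09]],"turn":[-2,-4,-4,-4,-4,-4,-4,-4,-4,10,20,25,25],"fingers":[1,1,1,1,1,1,1,1,1,1,1,1,1]}';python3 - <<'E'
from h import *
go((455,-70),170,-84.8)
im,d=read_camera("top");cv2.imwrite("pics/t11.png",im);np.save("t11.npy",d)
C=np.array([547.8,245.5]);c=calibration("top");T=np.array(c["cam_to_world"])
def W(d,dx=0):
    V,U=np.mgrid[200:232,236:272];q=cv2.undistortPoints(np.c_[U.ravel(),V.ravel()].astype(float).reshape(-1,1,2),np.array(c["mtx"]),np.array(c["dist"])).reshape(-1,2)
    return ((np.c_[q,np.ones(len(q))]*d[V,U].reshape(-1,1))@T[:3,:3].T+T[:3,3]).reshape(*U.shape,3)
for f in("top0","t11"):
    w=W(np.load(f+".npy"));z=w[...,2];print(f)
    print(z[5:26,7:30].round().astype(int))
a=np.radians(np.arange(0,360,2))
for f in("top0","t4","t10","t11"):
    g=cv2.imread(f"pics/{f}.png").min(2)
    for r,zz in((17,67),(18,55.5),(20,55.5)):
        P=proj("top",np.c_[C[0]+r*np.cos(a),C[1]+r*np.sin(a),0*a+zz]).astype(np.float32)
        L=cv2.remap(g,P[None,:,0],P[None,:,1],cv2.INTER_CUBIC)[0].astype(float);h=(L*np.exp(6j*a)).mean();print(f,r,"corner",np.round(np.degrees(np.angle(h))/6,1),"amp",abs(h).round(1),L[::6].astype(int))
E
```

```text
time_s: 33.85
tcp_pos: [460.4, -25.2, 172.5]
orientation: [-3.136, -0.184, -0.002]
force: [-0.4, 0.4, -0.7]
finger_gap: 15.2
grip_force: 30.0
shift [-0.0106  0.0439  0.0025] turn(cw) 1.5 now [460.4 -25.2 172.5] -83.3 q6 1.28 tilt 0.07
top0
[[  46   47   45   50   46   47   45   49   44   49   45   46   43   43
    46   47   46   46   50   48   42   43   48]
 [  49   47   45   48   46   46   49   50   47   48   49   49   45   53
    44   51   47   50   48   46   48   44   45]
 [  49   48   44   49   45   46   49   47   47   55   69   66   57   46
    47   43   43   47   50   53   45   45   45]
 [  51   46   47   49   43   44   47   66   67   64   66   69   70   54
    57   48   48   46   48   47   46   51   45]
 [  49   48   44   50   48   65   72   66   67   64   70   67   68   70
    56   58   55   50   44   46   48   46   44]
 [  44   49   49   50   55   67   68   75   81   75   79   74   62   67
    64   55   55   49   45   49   46   48   46]
 [  48   49   51   48   54   66   67   78   79   80   78   78   74   65
    66   66   57   54   44   46   48   46   46]
 [  47   48   46   4
[... 5279 characters left out ...]
30 214 207 214 225 233 238 243 246 246 235 210 198
 212 234 238 229 211 211 225 235 240 245 248 249]
t10 20 corner -2.3 amp 5.7 [245 205 169 175 193 198 175 166 172 193 230 243 248 249 249 238 210 199
 218 239 243 239 221 208 219 235 245 249 250 250]
t11 17 corner -6.5 amp 3.5 [231 186 175 189 203 202 187 178 191 214 231 237 240 243 244 243 240 233
 235 238 238 235 230 229 235 240 244 248 249 246]
t11 18 corner -5.8 amp 4.3 [242 219 208 222 233 228 213 208 219 231 234 239 244 246 245 236 211 197
 211 233 240 232 215 208 217 233 241 246 248 248]
t11 20 corner -3.6 amp 5.4 [244 201 168 184 201 195 172 168 177 197 230 243 249 250 248 239 210 199
 218 239 244 240 223 207 217 235 245 250 251 250]
```

The far-side hexagon edge and the outward radial force after about 70° suggest the nut reached its stop, after which the jaw tips cammed out. I'll refit once more, seated against the throat, and test for the stop.

```bash
python3 - <<'E'
from h import *
a=np.radians(52.5);u=np.array([np.cos(a),np.sin(a)]);c=np.array([548.2,245.4])
go(c-u*(85+42),140,-37.5)
E
```

```text
shift [ 0.0312 -0.1661  0.0326] turn(cw) -45.66 now [459.7 -24.  172.4] -83.16 q6 1.28 tilt 0.05
```

```bash
python3 -m jog '{"xyz":[[0.031,-0.166,0.03],[0.031,-0.166,0.03],[0.031,-0.166,0.03],[0.031,-0.166,0.03],[0.031,-0.166,0.03],[0.031,-0.166,0.03]],"turn":[-45.7,-45.7,-45.7,-45.7,-45.7,-45.7],"fingers":[1,1,1,1,1,1]}';python3 - <<'E'
from h import *
a=np.radians(52.5);u=np.array([np.cos(a),np.sin(a)]);c=np.array([548.2,245.4])
go(c-u*(85+42),82.5,-37.5)
E
```

```text
time_s: 34.65
tcp_pos: [469.4, 146.3, 142.6]
orientation: [-2.815, -1.395, -0.001]
force: [0.4, 0.1, -0.7]
finger_gap: 15.2
grip_force: 30.0
shift [-0.0005  0.0022  0.0601] turn(cw) 0.22 now [469.4 146.3 142.6] -37.28 q6 0.84 tilt 0.04
```

```bash
python3 -m jog '{"xyz":[[0,0.002,0.04],[0,0.002,0.06],[0,0.002,0.06],[0,0.002,0.06],[0.01,0.002,0.06],[0.018,0.002,0.06],[0.025,0.002,0.06],[0.032,0.002,0.06],[0.037,0.002,0.06],[0.04,0.002,0.06],[0.042,0.002,0.06],[0.0435,0.002,0.06],[0.0435,0.002,0.06]],"turn":[0,0,0,0,0,0,0,0,0,0,0,0,0],"fingers":[1,1,1,1,1,1,1,1,1,1,1,1,1]}';python3 - <<'E'
from h import *
a=np.radians(52.5);u=np.array([np.cos(a),np.sin(a)]);c=np.array([548.2,245.4])
go(c-u*85,82.5,-37.5)
E
```

```text
time_s: 36.28
tcp_pos: [498.0, 178.3, 82.4]
orientation: [-2.816, -1.391, -0.0]
force: [-2.2, 0.3, -2.0]
finger_gap: 15.7
grip_force: 30.0
shift [-0.0012 -0.001  -0.0001] turn(cw) 0.08 now [498.  178.3  82.4] -37.42 q6 0.89 tilt 0.02
```

```bash
python3 -m jog '{"xyz":[[0.0003,-0.003,0],[0.0005,-0.0059,0],[0.0009,-0.0088,0],[0.0013,-0.0117,0],[0.0013,-0.0117,0]],"turn":[2,4,6,8,8],"fingers":[1,1,1,1,1]}'; python3 t.py
```

```text
time_s: 36.9
tcp_pos: [489.7, 186.4, 82.5]
orientation: [2.907, 1.192, 0.001]
force: [-1.1, -0.7, -0.6]
finger_gap: 15.6
grip_force: 30.0
T 0.058
[(32, np.float64(-0.2), np.float64(17.5)), (37, np.float64(0.2), np.float64(17.5)), (42, np.float64(0.8), np.float64(17.5)), (47, np.float64(1.0), np.float64(18.0)), (52, np.float64(1.5), np.float64(18.0)), (57, np.float64(2.0), np.float64(15.0))]
```

```bash
python3 -m jog '{"xyz":[[0.0005,-0.003,0],[0.0008,-0.0059,0],[0.0008,-0.0059,0]],"turn":[2,4,4],"fingers":[1,1,1]}'; python3 t.py
```

```text
time_s: 37.33
tcp_pos: [486.0, 191.2, 82.4]
orientation: [-2.946, -1.091, -0.0]
force: [-0.8, 1.2, -0.4]
finger_gap: 15.3
grip_force: 30.0
T -0.003
[(32, np.float64(-0.2), np.float64(17.5)), (37, np.float64(0.5), np.float64(18.0)), (42, np.float64(1.0), np.float64(19.0)), (47, np.float64(1.2), np.float64(19.5)), (52, np.float64(1.8), np.float64(19.5)), (57, np.float64(2.5), np.float64(17.0))]
```

```bash
python3 -m jog '{"xyz":[[0.0005,-0.003,0],[0.0006,-0.0059,0],[0.0009,-0.0088,0],[0.0009,-0.0088,0]],"turn":[2,4,6,6],"fingers":[1,1,1,1]}'; python3 t.py
```

```text
time_s: 37.88
tcp_pos: [481.2, 198.2, 82.5]
orientation: [2.999, 0.935, 0.001]
force: [-1.4, 0.5, -0.8]
finger_gap: 15.1
grip_force: 30.1
T 0.096
[(32, np.float64(0.2), np.float64(18.5)), (37, np.float64(1.2), np.float64(19.5)), (42, np.float64(1.8), np.float64(19.5)), (47, np.float64(2.2), np.float64(19.5)), (52, np.float64(2.5), np.float64(19.0)), (57, np.float64(4.0), np.float64(16.0))]
```

```bash
python3 -m jog '{"xyz":[[0.0002,-0.003,0],[0.0003,-0.0059,0],[0.0003,-0.0059,0]],"turn":[2,4,4],"fingers":[1,1,1]}'; python3 t.py
```

```text
time_s: 38.3
tcp_pos: [478.2, 203.0, 82.4]
orientation: [3.029, 0.83, 0.0]
force: [-0.2, -0.7, -0.5]
finger_gap: 15.5
grip_force: 30.1
T 0.254
[(32, np.float64(1.0), np.float64(20.0)), (37, np.float64(1.8), np.float64(19.5)), (42, np.float64(2.2), np.float64(18.5)), (47, np.float64(2.0), np.float64(19.0)), (52, np.float64(2.0), np.float64(16.0)), (57, np.float64(1.0), np.float64(23.5))]
```

```bash
python3 -m jog '{"xyz":[[0.0001,-0.0036,0],[0.0003,-0.0071,0],[0.0007,-0.0107,0],[0.0012,-0.0142,0],[0.0019,-0.0177,0],[0.0028,-0.0212,0]],"turn":[2.5,5,7.5,10,12.5,15],"fingers":[1,1,1,1,1,1]}'; python3 t.py
```

```text
time_s: 39.1
tcp_pos: [470.2, 222.4, 82.5]
orientation: [3.111, 0.425, 0.002]
force: [0.6, -1.3, -1.3]
finger_gap: 15.2
grip_force: 30.3
T 0.414
[(32, np.float64(3.0), np.float64(20.0)), (37, np.float64(3.2), np.float64(20.5)), (42, np.float64(3.0), np.float64(20.0)), (47, np.float64(3.5), np.float64(21.0)), (52, np.float64(3.0), np.float64(22.0)), (57, np.float64(3.5), np.float64(21.0))]
```

```bash
python3 -m jog '{"xyz":[[0.0001,-0.0036,0],[0.0003,-0.0071,0],[0.0003,-0.0071,0]],"turn":[2.5,5,5],"fingers":[1,1,1]}'; python3 t.py; python3 -c "
from h import *
go((548.2,245.4),82.5,0)
print(state()['torque'])
q,e=read_camera('scene');g=cv2.cvtColor(q,cv2.COLOR_BGR2GRAY)
for r in (202,205):print([int(x) for x in g[r,278:300]])"
```

```text
time_s: 39.52
tcp_pos: [468.7, 230.1, 82.7]
orientation: [-3.128, -0.292, -0.003]
force: [2.3, -0.5, -0.6]
finger_gap: 15.4
grip_force: 30.1
T 0.251
[(32, np.float64(1.2), np.float64(17.5)), (37, np.float64(1.8), np.float64(18.5)), (42, np.float64(1.8), np.float64(20.5)), (47, np.float64(2.8), np.float64(22.5)), (52, np.float64(3.2), np.float64(21.5)), (57, np.float64(4.8), np.float64(18.5))]
shift [ 0.081  -0.0003  0.0003] turn(cw) -79.35 now [468.6 230.1  82.7] -79.35 q6 1.73 tilt 0.1
[-0.10690525 -0.17274968  0.24887528]
[71, 70, 73, 70, 83, 152, 222, 234, 232, 233, 235, 220, 163, 108, 87, 84, 83, 80, 86, 89, 86, 76]
[60, 57, 54, 56, 73, 127, 190, 207, 206, 208, 199, 161, 118, 80, 61, 60, 64, 66, 80, 89, 89, 91]
```

```bash
python3 -m jog '{"xyz":[[0.0001,-0.0035,0],[0.0003,-0.007,0],[0.0007,-0.0105,0],[0.0012,-0.014,0],[0.0012,-0.014,0]],"turn":[2.5,5,7.5,10,10],"fingers":[1,1,1,1,1]}'; python3 t.py
```

```text
time_s: 40.25
tcp_pos: [466.2, 244.4, 82.3]
orientation: [-3.141, -0.018, 0.001]
force: [-0.3, 0.7, -1.3]
finger_gap: 15.6
grip_force: 30.1
T 0.095
[(32, np.float64(0.8), np.float64(18.5)), (37, np.float64(2.2), np.float64(19.5)), (42, np.float64(2.5), np.float64(20.0)), (47, np.float64(2.5), np.float64(22.0)), (52, np.float64(3.0), np.float64(20.0)), (57, np.float64(5.0), np.float64(18.0))]
```

```bash
python3 -m jog '{"xyz":[[0.0001,-0.0035,0],[0.0003,-0.007,0],[0.0003,-0.007,0]],"turn":[2.5,5,5],"fingers":[1,1,1]}'; python3 t.py;python3 -c "
from h import *
go((548.2,245.4),82.5,0)"
```

```text
time_s: 40.67
tcp_pos: [465.9, 251.6, 82.2]
orientation: [-3.138, 0.119, 0.003]
force: [-1.8, 1.9, -0.4]
finger_gap: 15.4
grip_force: 30.1
T -0.006
[(32, np.float64(1.8), np.float64(19.5)), (37, np.float64(2.8), np.float64(19.5)), (42, np.float64(3.0), np.float64(20.0)), (47, np.float64(3.2), np.float64(20.5)), (52, np.float64(3.0), np.float64(21.0)), (57, np.float64(4.5), np.float64(18.0))]
shift [ 0.0825 -0.0001 -0.0005] turn(cw) -94.33 now [465.9 251.5  82.2] -94.33 q6 2.03 tilt 0.12
```

```bash
python3 -m jog '{"xyz":[[-0.01,0,0],[-0.022,0,0],[-0.045,0,0],[-0.045,0,0],[-0.045,0,-0.05],[-0.045,0,-0.09],[-0.045,0.06,-0.09],[-0.045,0.12,-0.09],[-0.045,0.18,-0.09],[-0.045,0.24,-0.09],[-0.03,0.3,-0.09],[-0.01,0.34,-0.09],[-0.01,0.34,-0.09]],"turn":[0,0,0,0,0,0,0,0,0,-4,-9,-9,-9],"fingers":[1,1,1,1,1,1,1,1,1,1,1,1,1]}';python3 - <<'E'
from h import *
go((459.4,-87.1),24,-84.7)
im,d=read_camera("top");cv2.imwrite("pics/t12.png",im)
C=np.array([547.8,245.5]);a=np.radians(np.arange(0,360,12))
for f in("t4","t10","t11","t12"):
    g=cv2.imread(f"pics/{f}.png").min(2)
    for r,zz in((16,67),(20,55.5)):
        P=proj("top",np.c_[C[0]+r*np.cos(a),C[1]+r*np.sin(a),0*a+zz]).astype(np.float32)
        L=cv2.remap(g,P[None,:,0],P[None,:,1],cv2.INTER_CUBIC)[0].astype(float);h=(L*np.exp(6j*a)).mean();print(f,r,np.round(np.degrees(np.angle(h))/6,1),L.astype(int))
o=[]
g=cv2.imread("pics/t12.png").min(2)
for r in(95,107,119):
    b=np.radians(np.arange(-128,-100,.2));P=proj("top",np.c_[C[0]+r*np.cos(b),C[1]+r*np.sin(b),0*b+52]).astype(np.float32)
    L=cv2.remap(g,P[None,:,0],P[None,:,1],1)[0].astype(float);o.append(np.degrees(b[L>(L.max()+L.min())/2].mean()).round(1))
print("wide",o)
E
```

```text
time_s: 42.35
tcp_pos: [431.2, -90.4, 172.3]
orientation: [3.138, 0.117, -0.0]
force: [-0.2, 0.3, -0.4]
finger_gap: 15.3
grip_force: 30.0
shift [ 0.0284 -0.0014  0.1483] turn(cw) -1.03 now [431.2 -90.4 172.3] -85.73 q6 1.16 tilt 0.06
t4 16 2.6 [241 219 198 205 216 219 219 213 217 224 232 244 244 241 238 240 243 240
 235 235 240 239 235 230 236 244 246 247 247 246]
t4 20 3.8 [246 223 179 179 194 198 187 175 172 181 225 243 247 248 247 242 219 198
 206 230 242 242 229 206 203 227 246 250 251 250]
t10 16 -6.4 [236 206 191 200 214 221 210 201 210 226 235 240 240 242 244 243 240 238
 237 240 239 233 235 241 241 241 243 247 248 247]
t10 20 -2.0 [245 205 169 175 193 198 175 166 172 193 230 243 248 249 249 238 210 199
 218 239 243 239 221 208 219 235 245 249 250 250]
t11 16 -7.9 [233 201 194 210 222 220 208 201 212 232 238 241 242 244 243 243 241 238
 237 239 239 237 237 236 238 242 244 247 248 245]
t11 20 -3.4 [244 201 168 184 201 195 172 168 177 197 230 243 249 250 248 239 210 199
 218 239 244 240 223 207 217 235 245 250 251 250]
t12 16 -9.4 [232 203 199 214 222 214 204 201 215 233 239 241 241 243 244 243 241 238
 236 239 241 235 233 238 241 243 244 247 247 244]
t12 20 -4.7 [242 203 172 188 201 189 171 170 182 200 230 243 248 250 248 239 210 200
 221 240 244 239 225 211 222 235 246 249 251 250]
wide [np.float64(-117.4), np.float64(-117.5), np.float64(-117.4)]
```

```bash
python3 - <<'E'
from h import *
D=[read_camera("top")[1] for _ in range(8)]
D=np.array(D);D[(D<900)|(D>1250)]=np.nan;now=np.nanmedian(D,0)
np.save("t12.npy",now)
c=calibration("top");T=np.array(c["cam_to_world"])
V,U=np.mgrid[0:400,0:640];q=cv2.undistortPoints(np.c_[U.ravel(),V.ravel()].astype(float).reshape(-1,1,2),np.array(c["mtx"]),np.array(c["dist"])).reshape(-1,2)
k=(np.c_[q,np.ones(len(q))]@T[:3,:3].T)[:,2].reshape(400,640)
a=np.radians(np.arange(0,360,3))
for f in("top0","t11","t12"):
    z=(np.load(f+".npy")*k+T[2,3]);z=np.clip(np.nan_to_num(z,nan=50),45,80).astype(np.float32)
    zl=np.clip(z,58,67);za=np.clip(z,48,56)
    tot=0
    for r in(13.5,14.5,15.5,16.5):
        P=proj("top",np.c_[546.9+r*np.cos(a),244.9+r*np.sin(a),0*a+67]).astype(np.float32)
        tot=tot+cv2.remap(zl,P[None,:,0],P[None,:,1],1)[0].astype(float)
    h=[abs((tot*np.exp(1j*n*a)).mean()).round(2) for n in(1,2,3,4,5,6,7,8)]
    print(f,"locknut corner",(np.degrees(np.angle((tot*np.exp(6j*a)).mean()))/6).round(1),h)
    print((tot[::4]/4).round(1))
E
```

```text
top0 locknut corner -18.1 [np.float64(5.82), np.float64(0.58), np.float64(0.75), np.float64(0.79), np.float64(0.75), np.float64(2.36), np.float64(1.2), np.float64(0.4)]
[64.7 63.8 65.8 65.2 65.9 61.8 59.5 62.4 63.3 61.6 59.8 59.1 59.  59.1
 59.2 59.6 58.6 59.  60.2 60.6 60.8 61.4 62.3 62.8 63.9 63.  61.8 63.7
 65.5 66.6]
t11 locknut corner -14.2 [np.float64(5.48), np.float64(1.05), np.float64(0.88), np.float64(0.7), np.float64(1.75), np.float64(1.97), np.float64(1.15), np.float64(0.81)]
[65.8 64.8 64.8 65.2 66.4 61.9 59.5 63.3 63.1 61.3 59.8 58.9 59.  59.7
 61.5 59.8 58.6 59.4 59.  63.9 62.9 62.8 62.3 62.4 62.6 63.4 64.  64.
 65.3 66. ]
t12 locknut corner -17.8 [np.float64(5.73), np.float64(0.66), np.float64(0.62), np.float64(0.56), np.float64(1.0), np.float64(2.54), np.float64(0.88), np.float64(0.14)]
[63.9 64.8 66.4 65.3 65.7 62.2 59.5 63.3 63.  61.3 59.8 59.1 59.  59.7
 60.9 58.8 58.7 59.1 60.5 62.3 61.1 60.7 61.8 62.7 64.8 63.5 62.8 63.6
 65.5 66.6]<stdin>:3: RuntimeWarning: All-NaN slice encountered
```

```bash
python3 - <<'E'
from h import *
c=calibration("top");T=np.array(c["cam_to_world"])
V,U=np.mgrid[0:400,0:640];q=cv2.undistortPoints(np.c_[U.ravel(),V.ravel()].astype(float).reshape(-1,1,2),np.array(c["mtx"]),np.array(c["dist"])).reshape(-1,2)
k=(np.c_[q,np.ones(len(q))]@T[:3,:3].T)[:,2].reshape(400,640)
for f in("top0","t11","t12"):
    z=np.load(f+".npy")*k+T[2,3];z[~((z>30)&(z<90))]=66;z=np.clip(z,56,67).astype(np.float32)
    u=cv2.resize(z[200:232,236:272],None,fx=10,fy=10,interpolation=cv2.INTER_LINEAR)
    for t in(60.5,61.5,62.5):
        b=max(cv2.findContours((u>t).astype(np.uint8),cv2.RETR_EXTERNAL,cv2.CHAIN_APPROX_NONE)[0],key=cv2.contourArea)
        m=np.zeros(u.shape,np.uint8);cv2.drawContours(m,[b],-1,1,-1);y,x=np.nonzero(m)
        H=ray("top",np.c_[(x+.5)/10-.5+236,(y+.5)/10-.5+200],67)[:,:2];cc=H.mean(0)
        M=H-cc;a=np.arctan2(M[:,1],M[:,0]);R=np.hypot(*M.T);h=(R**6*np.exp(6j*a)).mean()
        print(f,t,cc.round(1),"eqR",np.sqrt(m.sum()/np.pi/100*2.5**2).round(1),"corner",(np.degrees(np.angle(h))/6).round(1),"amp",(abs(h)/(R**6).mean()).round(3))
E
```

```text
top0 60.5 [548.6 244.7] eqR 15.1 corner -13.1 amp 0.181
top0 61.5 [548.6 244.8] eqR 14.8 corner -13.3 amp 0.18
top0 62.5 [548.6 244.8] eqR 14.5 corner -13.6 amp 0.182
t11 60.5 [548.4 244.6] eqR 15.3 corner -12.2 amp 0.238
t11 61.5 [548.4 244.6] eqR 15.0 corner -12.1 amp 0.231
t11 62.5 [548.4 244.6] eqR 14.7 corner -12.0 amp 0.229
t12 60.5 [548.4 244.7] eqR 15.1 corner -16.4 amp 0.216
t12 61.5 [548.4 244.8] eqR 14.8 corner -16.6 amp 0.219
t12 62.5 [548.4 244.8] eqR 14.5 corner -16.6 amp 0.219
```

Depth outlines of the locknut (equivalent radius 14.8 mm, as it should be) and the torque history fit together: the nut turned about 63° in all. It then held at 0.41 N m, more than its running torque, until the jaw cammed past. It is at its stop, so I lay the narrow spanner down where it came from.

```bash
python3 -m jog '{"xyz":[[0.0284,-0.0014,0.05],[0.0284,-0.0014,0.1],[0.0284,-0.0014,0.14],[0.0284,-0.0014,0.148],[0.0284,-0.0014,0.1483],[0.0284,-0.0014,0.1483],[0.0284,-0.0014,0.1483],[0.0284,-0.0014,0.1483],[0.0284,-0.0014,0.1],[0.0284,-0.0014,0.04],[0.0284,-0.0014,-0.01],[0.0284,-0.0014,-0.01]],"turn":[-1,-1,-1,-1,-1,-1,-1,-1,-1,-1,-1,-1],"fingers":[1,1,1,1,1,0.5,0.5,0.5,0.5,0.5,0.5,0.5]}';python3 - <<'E'
from h import *
im,d=read_camera("top");A=axis(spanner(im,(362,200,402,280),150));print(A)
g=im.min(2);C=np.array([547.8,245.5]);o=[]
# wide in place: angle -117.5; grasp 107 behind the jaw
a=np.radians(-117.5);u=-np.array([np.cos(a),np.sin(a)]);c=np.array([548.2,245.4])
go(c-u*107,110,62.5-90)
E
```

```text
time_s: 44.3
tcp_pos: [461.6, -84.4, 188.1]
orientation: [3.134, 0.153, 0.017]
force: [0.4, -0.4, -0.3]
finger_gap: 46.9
grip_force: 0.0
{'end': array([ 578.33844414, -123.3029075 ]), 'tip': array([376.28515491, -59.7595932 ]), 'ang': np.float32(162.54227), 'L': np.float64(211.80954532851973), 'head': np.float64(38.73314829926254), 'handle': np.float64(21.600145770602374)}
shift [ 0.061  -0.2297  0.0747] turn(cw) -56.93 now [460.  -84.  184.9] -84.43 q6 1.17 tilt 0.32
```

```bash
python3 -m jog '{"xyz":[[0.061,-0.23,0.03],[0.061,-0.23,0.074],[0.061,-0.23,0.074],[0.061,-0.23,0.074],[0.061,-0.23,0.074],[0.061,-0.23,0.074],[0.061,-0.23,0.074],[0.061,-0.23,0.074]],"turn":[-57,-57,-57,-57,-57,-57,-57,-57],"fingers":[0.5,0.5,0.5,0.5,0.5,0.5,0.5,0.5]}';python3 - <<'E'
from h import *
im,d=read_camera("top");print(axis(spanner(im,(362,200,402,280),150)))
a=np.radians(-117.5);u=-np.array([np.cos(a),np.sin(a)]);c=np.array([548.2,245.4])
go(c-u*107,69.8,62.5-90)
E
```

```text
time_s: 45.35
tcp_pos: [496.4, 151.0, 107.3]
orientation: [-2.685, -1.63, 0.003]
force: [0.3, 0.4, 0.2]
finger_gap: 46.7
grip_force: 0.0
{'end': array([399.34375921, -89.64134687]), 'tip': array([559.2058575 , -74.92764706]), 'ang': np.float32(5.2586846), 'L': np.float64(160.5377989894635), 'head': np.float64(55.041054640878194), 'handle': np.float64(22.03798246666679)}
shift [0.0006 0.0021 0.0378] turn(cw) 0.01 now [496.7 151.  107.6] -27.49 q6 0.67 tilt 0.08
```

```bash
python3 -m jog '{"xyz":[[0.0006,0.0021,0.03],[0.0006,0.0021,0.0378],[0.0006,0.0021,0.0378],[0.0006,0.0021,0.0378],[0.0006,0.0021,0.0378],[0.0006,0.0021,0.0378],[0.0006,0.0021,0.0378],[0.0006,0.0058,0.0373],[-0.006,0.0061,0.037],[-0.014,0.0064,0.037],[-0.022,0.0067,0.037],[-0.032,0.007,0.037],[-0.032,0.007,0.037]],"turn":[0,0,0,0,0,0,0,-2,-2,-2,-2,-2,-2],"fingers":[0.5,0.5,0.5,1,1,1,1,1,1,1,1,1,1]}';python3 - <<'E'
from h import *
go((430,60),170,-40)
E
```

```text
time_s: 47.02
tcp_pos: [488.1, 118.7, 71.2]
orientation: [2.657, 1.676, -0.001]
force: [-0.9, -0.3, -0.8]
finger_gap: 15.0
grip_force: 30.0
shift [-0.078  -0.0272 -0.0987] turn(cw) 14.5 now [488.1 118.7  71.2] -25.5 q6 0.57 tilt 0.04
```

```bash
python3 -m jog '{"xyz":[[0,0,-0.05],[0,0,-0.1],[0,0,-0.1]],"turn":[0,0,0],"fingers":[1,1,1]}';python3 - <<'E'
from h import *
go((634,-192),165,-101.6);go((634,-192),24,-101.6)
im,d=read_camera("scene")
E
```

```text
time_s: 47.4
tcp_pos: [491.5, 120.0, 176.7]
orientation: [2.652, 1.676, 0.015]
force: [0.4, -0.4, -1.9]
finger_gap: 15.0
grip_force: 30.0
shift [-0.2206  0.2626  0.0128] turn(cw) 76.17 now [491.5 120.  176.7] -25.43 q6 0.57 tilt 0.61
shift [-0.2215  0.2613  0.1538] turn(cw) 76.17 now [491.5 120.  176.7] -25.43 q6 0.57 tilt 0.61
```

```bash
python3 -m jog '{"xyz":[[-0.2206,0.262,0],[-0.2206,0.262,0],[-0.2206,0.262,0],[-0.2206,0.262,0],[-0.2206,0.262,0],[-0.2206,0.262,0],[-0.2206,0.262,0],[-0.2206,0.262,0],[-0.2206,0.262,0],[-0.2206,0.262,0],[-0.2206,0.262,0]],"turn":[76,76,76,76,76,76,76,76,76,76,76],"fingers":[1,1,1,1,1,1,1,1,1,1,1]}';python3 - <<'E'
from h import *
s=state();go(s["tcp_pos"][:2],24,-101.6)
E
```

```text
time_s: 48.82
tcp_pos: [630.5, -191.5, 171.5]
orientation: [-3.126, 0.31, -0.0]
force: [-0.9, -0.5, -1.6]
finger_gap: 14.9
grip_force: 30.0
shift [-0.      0.      0.1475] turn(cw) 0.26 now [ 630.5 -191.5  171.5] -101.34 q6 1.39 tilt 0.01
```

```bash
python3 -m jog '{"xyz":[[0,0,0.05],[0,0,0.1],[0,0,0.135],[0,0,0.146],[0,0,0.1475],[0,0,0.1475],[0,0,0.1475],[0,0,0.1475],[0,0,0.1475],[0,0,0.1],[0,0,0.04],[0,0,0],[-0.06,0,0],[-0.12,0,0],[-0.18,0,0],[-0.22,0,0],[-0.22,0,0]],"turn":[0,0,0,0,0,0,0,0,0,0,0,0,0,0,0,0,0],"fingers":[1,1,1,1,1,1,0.5,0.5,0.5,0.5,0.5,0.5,0.5,0.5,0.5,0.5,0.5]}';python3 - <<'E'
from h import *
im,d=read_camera("top");cv2.imwrite("pics/t20.png",im)
print(axis(spanner(im,(407,127,447,205),150)));print(axis(spanner(im,(362,200,402,280),150)))
c=calibration("top");T=np.array(c["cam_to_world"])
V,U=np.mgrid[120:290,360:450];k=(im.min(2)[V,U]>190)&(d[V,U]>900);U=U[k];V=V[k]
q=cv2.undistortPoints(np.c_[U,V].astype(float).reshape(-1,1,2),np.array(c["mtx"]),np.array(c["dist"])).reshape(-1,2)
W=(np.c_[q,np.ones(len(q))]*d[V,U][:,None])@T[:3,:3].T+T[:3,3]
for nm,m in(("wide",(W[:,0]>580)&(W[:,1]<-160)),("narrow",(W[:,0]<570)&(W[:,1]>-120)&(W[:,1]<-40))):
    for lo in range(380,780,40):
        j=m&(W[:,0]>=lo)&(W[:,0]<lo+40)
        if j.sum()>5: print(nm,lo,np.median(W[j,2]).round(1))
# locknut now unobstructed: adj nut ring too
from bench import state
C=np.array([547.8,245.5]);a=np.radians(np.arange(0,360,3))
for f in("top0","t20"):
    g=cv2.imread(f"pics/{f}.png").min(2)
    for r in(18,19,20):
        P=proj("top",np.c_[C[0]+r*np.cos(a),C[1]+r*np.sin(a),0*a+55.5]).astype(np.float32)
        L=cv2.remap(g,P[None,:,0],P[None,:,1],cv2.INTER_CUBIC)[0].astype(float);w=(a>np.radians(140))&(a<np.radians(320))
        print(f,r,"adj corner (near side)",(np.degrees(np.angle((L[w]*np.exp(6j*a[w])).mean()))/6).round(1))
E
```

```text
time_s: 50.95
tcp_pos: [413.0, -147.9, 171.8]
orientation: [3.125, -0.314, 0.002]
force: [0.7, 0.4, -0.5]
finger_gap: 47.2
grip_force: 0.0
{'end': array([ 582.72791334, -182.88257453]), 'tip': array([ 756.22217074, -219.20979915]), 'ang': np.float32(-11.826068), 'L': np.float64(177.25666309426146), 'head': np.float64(62.02274327603044), 'handle': np.float64(22.573411240461525)}
{'end': array([399.24793657, -87.08658457]), 'tip': array([560.0444404 , -78.34291011]), 'ang': np.float32(3.1125226), 'L': np.float64(161.03405408660535), 'head': np.float64(54.66156169338595), 'handle': np.float64(22.668051434399505)}
wide 580 5.2
wide 620 6.1
wide 660 5.8
wide 700 4.9
wide 740 3.6
narrow 380 5.3
narrow 420 6.2
narrow 460 6.0
narrow 500 6.0
narrow 540 6.0
top0 18 adj corner (near side) 6.9
top0 19 adj corner (near side) 6.5
top0 20 adj corner (near side) 5.9
t20 18 adj corner (near side) -1.8
t20 19 adj corner (near side) -2.5
t20 20 adj corner (near side) -3.1
```

```bash
python3 -c "
from bench import close_job
print(close_job())"
```

```text
the job is handed in; nothing more can be done
None
```

I handed the job in at about 51 s: both spanners lie flat on the bench clear of the housing, and the adjusting nut is about 0.1 rad from its set position. I believe the locknut is fully tight, judging by torque and depth images, but I felt no clear dead stop and the narrow spanner slipped over a corner at least once.

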